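Charge the reaction vessel with packing rings and close it

TASK

Tip all eight white packing rings out of the steel beaker into the open glass vessel in the heating mantle, and stand the empty beaker back upright on the black rubber mat. Then set the glass lid gently on the vessel, centred so that its edge is flush with the flange all round. Do not knock the glassware, and leave the other things on the bench alone.

Things in the scene. Friction and masses are not known exactly. Their poses are not given: they have to be found in the camera images.
- beaker: tapered stainless-steel beaker, 105 mm tall, outer diameter 54 mm at the foot and 62 mm at the mouth (with a thin rolled lip), wall 3 mm, about 0.16 kg, holding the eight rings about 65 mm deep. Origin: centre of its underside; z runs up to the mouth. As it is tipped, the first rings run out before it lies level, the last ones only at 20 to 30 degrees past level, sometimes with a shake.
- beaker_rim (a point): centre of the beaker's mouth, 105 mm above its underside
- vessel: open glass reaction vessel, fixed in one of the two wells of the blue heating mantle (the stoppered flask is in the other). 150 mm tall with a rounded bottom; inside diameter 100 mm; at the top a flat flange of outside diameter 138 mm, 12 mm thick, with an orange O-ring let into its face. Origin: centre of its underside, which lies 25 mm over the bench; z up; the flange face is 175 mm over the bench.
- vessel_mouth (a point): centre of the vessel's mouth, in the flange face (150 mm above the vessel's origin)
- lid: clear glass lid of the vessel, about 0.42 kg: flat flange 138 mm in diameter and 12 mm thick, low dome to 30 mm, an upright middle neck 36 mm in diameter with a blue stopper of the same diameter, top at 94 mm, and two short leaning side necks 36 mm either side of it along y, tops at about 47 mm. It starts upright on the cork disc. Origin: centre of its underside, which rests on the vessel's flange face when it is in place; z up. It is held by nothing but its weight.
- lid_neck (a point): on the axis of the lid's middle neck, 74 mm above the lid's underside: the height to grip it
- mat: black rubber mat, 130 x 130 x 5 mm, fixed on the bench, on which the beaker starts and ends. Origin: centre of its underside; x and y along its edges
- cork: round cork disc, 150 mm in diameter, 8 mm thick, fixed, on which the lid starts. Origin: centre of its underside
- mantle: two-place heating mantle, fixed: case 230 mm deep (along its x) by 380 mm wide (along its y) by 120 mm high, blue top with two round wells, sloped front with two knobs towards the robot. Origin: centre of its footprint, on the bench; the wells' axes lie 18 mm along its x and 95 mm to either side along its y
- flask: round glass flask with a blue stopper, fixed in the other well; its neck is 39 mm thick and rises to 201 mm over the bench. To be left alone. Origin: its lowest point, 27 mm over the bench
- reagent: amber reagent bottle with a blue cap, 72 mm in diameter, 145 mm tall, loose, to be left alone. Origin: centre of its underside
- washbottle: white wash bottle with a red spout, 62 mm in diameter, about 200 mm tall, loose, to be left alone. Origin: centre of its underside
- spatula: flat steel laboratory spatula, 190 mm long, 20 mm wide at one end, 13 mm at the other, 5 mm thick, lying loose on the bench, to be left alone. Origin: middle of its underside; x along it
- ring0: one of the eight loose white glazed porcelain packing rings, all alike: tube 20 mm in diameter, 20 mm long, 3.8 mm thick, 11 g, slippery. They start in the beaker. Origin: its centre; z along its bore
- ring1: packing ring like ring0
- ring2: packing ring like ring0
- ring3: packing ring like ring0
- ring4: packing ring like ring0
- ring5: packing ring like ring0
- ring6: packing ring like ring0
- ring7: packing ring like ring0
Not all that is in view belongs to the job. What is shaped like the beaker but green, purple or turquoise is not meant.

How it is judged:
On the way, in this order (a step that is already met when the one before it is completed fails the run):
1. all eight rings lie in the vessel (horizontal distance between each of ring0, ring1, ring2, ring3, ring4, ring5, ring6, ring7 and vessel below 0.05 m and z of ring0 in the frame of vessel between 0 and 0.1 m and z of ring1 in the frame of vessel between 0 and 0.1 m and z of ring2 in the frame of vessel between 0 and 0.1 m and z of ring3 in the frame of vessel between 0 and 0.1 m and z of ring4 in the frame of vessel between 0 and 0.1 m and z of ring5 in the frame of vessel between 0 and 0.1 m and z of ring6 in the frame of vessel between 0 and 0.1 m and z of ring7 in the frame of vessel between 0 and 0.1 m), for 0.2 s.
2. the beaker stands upright on the rubber mat, let go (angle between beaker's own z axis and vertical below 0.1 rad and x of beaker in the frame of mat between -0.06 and 0.06 m and y of beaker in the frame of mat between -0.06 and 0.06 m and z of beaker in the frame of mat between 0 and 0.01 m and contact force between the fingers and beaker below 0.1 N), for 0.2 s.
At the end, for the whole second after the job is handed in: All eight rings lie in the vessel; the beaker stands upright (0.1 rad) on the mat, within 60 mm of its middle along each edge, let go; the lid rests on the flange (height within 4 mm), its axis within 8 mm of the vessel's, level within 0.04 rad, at rest (all of step 1 and all of step 2 and horizontal distance between lid and vessel_mouth below 0.008 m and z of lid in the frame of vessel_mouth between -0.004 and 0.004 m and angle between lid's own z axis and vertical below 0.04 rad and linear speed of lid below 0.02 m/s); the robot touches nothing.
It fails at once if a bottle is pushed more than 30 mm or tipped, or the spatula is moved more than 40 mm (distance of any of reagent, washbottle from where it was at the start of the episode above 0.03 m or angle between any of reagent, washbottle's own z axis and vertical above 0.3 rad or distance of spatula from where it was at the start of the episode above 0.04 m).
It fails at once if the stoppered flask is struck (more than 20 N) (contact force between anything else and flask above 20 N).
It fails at once if the beaker is knocked against the vessel (more than 30 N) (contact force between beaker and vessel above 30 N).
It fails at once if the robot strikes the vessel (more than 30 N) (contact force between any of the fingers, the arm and vessel above 30 N).
It fails at once if the lid is dropped onto the vessel or pressed hard on it (more than 60 N) (contact force between lid and vessel above 60 N).
It also fails if it takes over 67 s, if anything falls off the work surface, if the arm or the gripper's body presses on something with over 40 N, if the wrist force passes 120 N, or if a joint passes its speed limit or range.

ROBOT

A 7-joint arm with a two-finger parallel gripper is mounted at the origin on the work surface. World frame = base frame: x ahead of the robot, y to its left, z up, the work surface at z = 0. Lengths are in m, angles in rad, forces in N, time in s.
With the tool pointing down it reaches from about 0.4 to 0.875 m from the base axis. Payload 19.3 kg.
Tool frame: the origin (TCP) lies at the very end of the fingers, on their centre line; the grasp point (between the pads) lies 19 mm behind it; z points along the fingers, y is the direction in which the jaws open and shut (so a half turn about z gives the same grasp; the last joint's range is limited). The gripper opens to 85 mm and grips with 20 to 120 N. Pads are 22 mm wide; open, the fingers measure 114 mm over their backs; the gripper's body (76 mm by 85 mm) begins 54 mm behind the grasp point. The pads swing forward as they close: fully open they stand 13 mm farther back than shut.
Start: joints at [1.25, 0.521, -0.036, 1.599, 0.021, 1.021, -0.113], TCP at [0.155, -0.605, 0.231] pointing down, gripper open.
Joint ranges: [-2.91, 2.91], [-0.3, 2.13], [-1.5, 1.42], [0.17, 2.43], [-1.26, 4.41], [0.16, 1.93], [-2.52, 2.52]. Speed limits (rad/s): [1.89, 1.89, 2.39, 2.39, 3.01, 3.01, 3.01].

INTERFACE

Orientations are given as [roll, pitch, yaw] about the fixed x, y, z axes, in that order (R = Rz(yaw) Ry(pitch) Rx(roll)).
In Python, from workcell import bot gives the robot as it stands.
- The arm moves only by the tool apply_moves, never from a script. Its argument "commands" is a list of rows, each an object with "travel": the shift along the tool's x, y, z in m, a list of three; "twist": the turn, a rotation vector about the tool's x, y, z in degrees, a list of three; "claw": the finger opening in m, from 0 to 0.0854. A call has 1 to 10 rows; each row is the pose to reach, as a shift and turn from the pose commanded when the call began, along the tool's axes at that moment; what a row does not reach only later rows make up. A row lasts 1/10 s, in which the tool goes at most 50 mm and 8.59 degrees, less where a joint would pass 70% of its speed; a pose out of reach is approached as far as the arm can. A call with a gripper value outside its range is refused whole. The fingers move at their own pace and stop on an object; "force" is the grip in N (left out, the last holds). Time passes only in rows, so rows that repeat a pose let the fingers close. It gives the time, the measured TCP pose, the force and the opening at its end, in the units of the state.
- bot.observe(): the state, without advancing time (a new reading comes with each control period).
- bot.grab_frame(name): name is "side" or "top" or "wrist"; returns a dict with "frame" (480x640x3 uint8, blue, green, red), "fx", "fy", "cx", "cy" (pixels), "pose" (4x4, takes a point from camera to world coordinates); the wrist camera has in their place "tool_from_camera" (4x4, takes a point from camera to tool coordinates, whose origin is the TCP and whose axes are the flange's). Camera axes: x right, y up, looking along -z (the intrinsics and any distortion apply to the point x, -y, -z); pixel columns grow to the right and rows downward; lengths in m; the calibration is good to about 2 mm. A picture is of the moment at which its call begins: read the wrist's pose just before it. There is no depth.
- bot.job_done(): hands the job in, once; it reports no verdict.
The state is a dict: "clock": time; "qpos": joint angles; "qd": joint speeds; "joint_efforts": joint torques, N m; "position": TCP position; "tool_rot": TCP orientation; "force": force on the tool from outside, world axes, zero at the start; "moment": the same for the moment, N m; "grip_width": finger opening in m.
Only numpy, scipy, OpenCV 4.12 (cv2) and the standard library are available. Lean on these libraries where they do the work, as an engineer would, in place of code of your own. Each camera call takes 0.05 s, during which the arm holds its last target.

## Working session

There is one attempt and no reset: what is moved stays moved. The work goes in short steps, Python scripts to look and compute and a tool call to move; the robot and the scene stay as the last step left them, time stands still between calls to the robot, and variables do not carry over. Pictures are saved under pics/ and viewed, and the job is handed in when it is done.

Besides the shell and the picture viewer there is one more tool, called after "Call:" as a command line: name --argument value ..., lists and objects as JSON in quotes. apply_moves: Moves the arm, as the interface text tells. Its arguments: {"type":"object","properties":{"commands":{"type":"array"},"force":{"type":"number"}},"required":["commands"]}

```bash
ls; mkdir -p pics; python3 - <<'E'
from workcell import bot
import cv2, numpy as np
np.set_printoptions(precision=4,suppress=True)
s=bot.observe(); print(s)
for n in ("side","top","wrist"):
    f=bot.grab_frame(n); cv2.imwrite(f"pics/{n}0.png",f["frame"])
    print(n,{k:v for k,v in f.items() if k!="frame"})
E
```

```text
pics
{'clock': 0.0, 'qpos': array([ 1.2498,  0.522 , -0.0363,  1.6   ,  0.0212,  1.0211, -0.1128]), 'qd': array([-0.0017,  0.0004,  0.0017,  0.0015,  0.0006, -0.0005,  0.0016]), 'joint_efforts': array([  0.0002, -92.7121,   1.9801, -36.993 ,   0.0178,   0.0083,
         0.    ]), 'position': array([ 0.155 , -0.6051,  0.2307]), 'tool_rot': array([-3.1405,  0.0001,  0.2508]), 'force': array([-0.9162,  0.7523, -0.7677]), 'moment': array([-0.0216,  0.0033,  0.0315]), 'grip_width': 0.08509312214172018}
side {'fx': 487.10341554268507, 'fy': 487.10341554268507, 'cx': 320.3123317876689, 'cy': 234.6104311852475, 'pose': array([[-0.9427,  0.1911, -0.2734,  0.204 ],
       [-0.3336, -0.5491,  0.7663,  0.9969],
       [-0.0037,  0.8136,  0.5814,  0.9226],
       [ 0.    ,  0.    ,  0.    ,  1.    ]])}
top {'fx': 589.223973478766, 'fy': 589.223973478766, 'cx': 305.3567663872001, 'cy': 240.19150061149847, 'pose': array([[-0.0209,  0.9869, -0.1599,  0.3932],
       [-0.9998, -0.0218, -0.0038, -0.0435],
       [-0.0072,  0.1597,  0.9871,  1.3372],
       [ 0.    ,  0.    ,  0.    ,  1.    ]])}
wrist {'fx': 330.6065772418087, 'fy': 330.6065772418087, 'cx': 315.2821791771645, 'cy': 238.25910985523032, 'tool_from_camera': array([[ 0.0008,  0.9498,  0.3127,  0.0809],
       [ 1.    , -0.0008, -0.0001,  0.0003],
       [ 0.0002,  0.3127, -0.9498, -0.144 ],
       [ 0.    ,  0.    ,  0.    ,  1.    ]])}
```

View pics/side0.png

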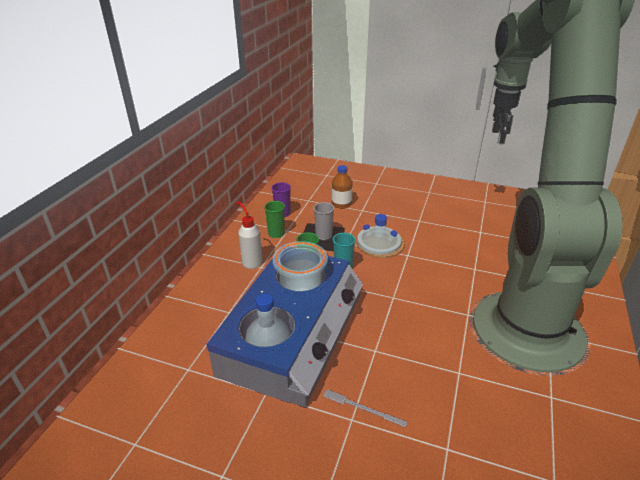

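View pics/top0.png

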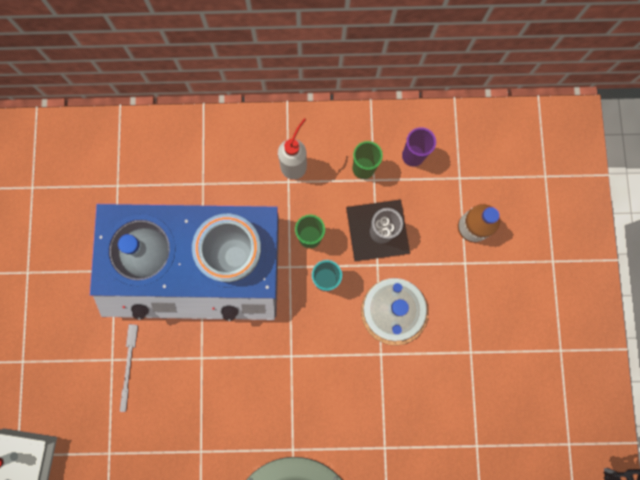

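View pics/wrist0.png

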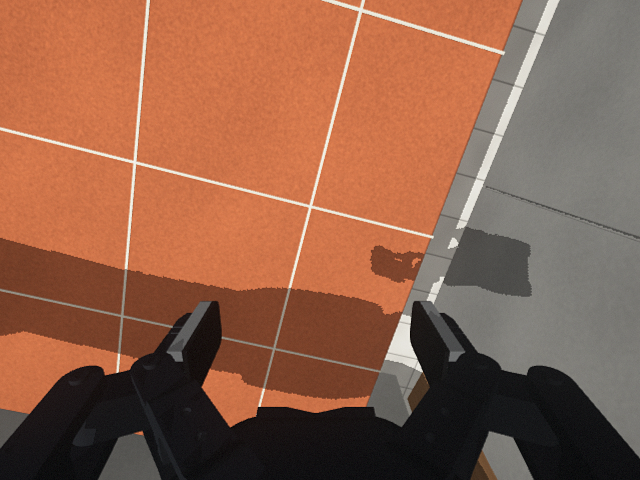

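```bash
cat > h.py <<'E'
import numpy as np, cv2
from scipy.spatial.transform import Rotation as R
np.set_printoptions(precision=4,suppress=True)
def ray(f,u,v,T=None):
    T=f["pose"] if T is None else T
    d=np.array([(u-f["cx"])/f["fx"],-(v-f["cy"])/f["fy"],-1.])
    return T[:3,3],T[:3,:3]@d
def onz(f,u,v,z,T=None):
    o,d=ray(f,u,v,T); return o+d*(z-o[2])/d[2]
def proj(f,p,T=None):
    T=f["pose"] if T is None else T
    q=T[:3,:3].T@(np.array(p)-T[:3,3])
    return np.array([f["cx"]+f["fx"]*q[0]/-q[2], f["cy"]-f["fy"]*q[1]/-q[2]])
def toolT(s):
    T=np.eye(4);T[:3,:3]=R.from_euler('xyz',s["tool_rot"]).as_matrix();T[:3,3]=s["position"];return T
E
python3 - <<'E'
import cv2
a=cv2.imread("pics/top0.png")
cv2.imwrite("pics/t1.png",cv2.resize(a[180:360,280:520],None,fx=3.3,fy=3.3,interpolation=cv2.INTER_CUBIC))
cv2.imwrite("pics/t2.png",cv2.resize(a[195:335,80:290],None,fx=3.8,fy=3.8,interpolation=cv2.INTER_CUBIC))
b=cv2.imread("pics/side0.png")
cv2.imwrite("pics/s1.png",cv2.resize(b[150:300,220:420],None,fx=4,fy=4,interpolation=cv2.INTER_CUBIC))
E
```

```text
(no output)
```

View pics/t1.png

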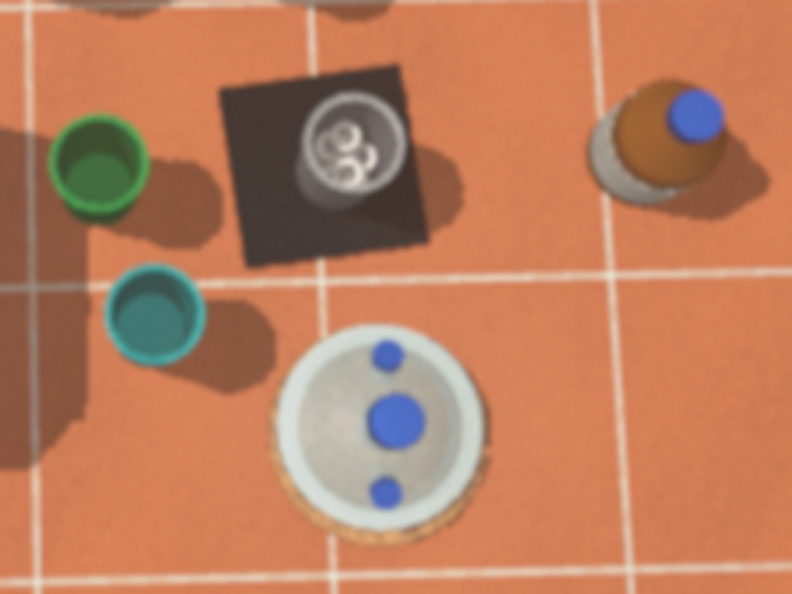

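View pics/t2.png

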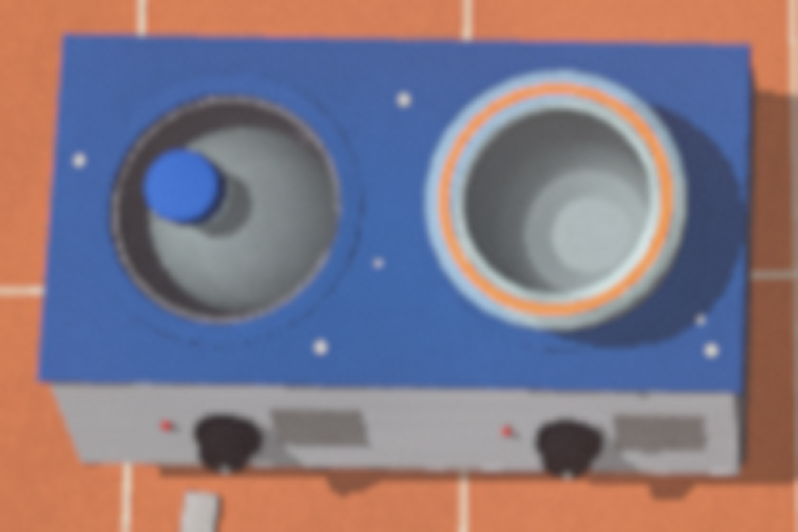

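View pics/s1.png

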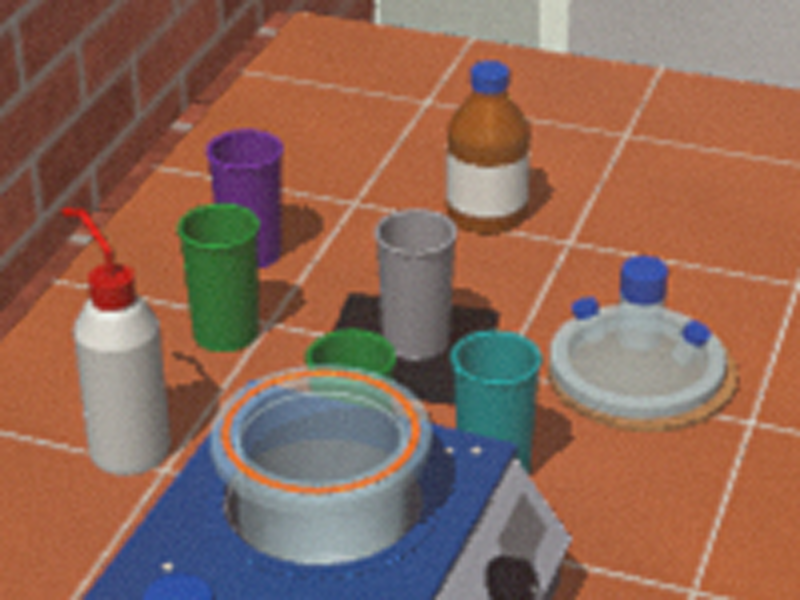

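```bash
python3 - <<'E'
from workcell import bot
from h import *
f=bot.grab_frame("top"); s=bot.grab_frame("side")
def t1(u,v): return 280+u/3.3,180+v/3.3
def t2(u,v): return 80+u/3.8,195+v/3.8
def s1(u,v): return 220+u/4,150+v/4
for n,p,z in [("beaker rim",t1(354,142),.110),("lid neck top",t1(396,421),.102),("lid flange",t1(380,427),.020),
 ("vessel",t2(556.5,199.5),.175),("mat c1",t1(219,90),.005),("mat c2",t1(400,65),.005),("mat c3",t1(429,242),.005),("mat c4",t1(247,268),.005),
 ("sideneck1",t1(387,355),.055),("sideneck2",t1(386,492),.055),("flask",t2(184,186),.201),("turq",t1(155,315),.105),("green",t1(99,164),.105),("reagent cap",t1(697,116),.145),
 ("mantle TL",t2(63,36),.12),("mantle TR",t2(750,45),.12),("mantle BL",t2(38,382),.12),("mantle BR",t2(740,392),.12),("wash",(292,146),.17),("green2",(367.5,155),.105),("purple",(421,143),.105)]:
    print(n,np.array(p),onz(f,*p,z))
print("side")
for n,p,z in [("beaker rim",s1(417,232),.110),("lid top",s1(644,270),.102),("vessel",s1(322,431),.175),("beaker foot",s1(417,338),.005)]:
    print(n,np.array(p),onz(s,*p,z))
E
```

```text
beaker rim [387.2727 223.0303] [ 0.625 -0.213  0.11 ]
lid neck top [400.     307.5758] [ 0.4468 -0.2329  0.102 ]
lid flange [395.1515 309.3939] [ 0.4466 -0.2345  0.02  ]
vessel [226.4474 247.5   ] [0.5702 0.1187 0.175 ]
mat c1 [346.3636 207.2727] [ 0.6839 -0.1348  0.005 ]
mat c2 [401.2121 199.697 ] [ 0.699  -0.2621  0.005 ]
mat c3 [410.     253.3333] [ 0.5734 -0.2763  0.005 ]
mat c4 [354.8485 261.2121] [ 0.558 -0.15   0.005]
sideneck1 [397.2727 287.5758] [ 0.4922 -0.2362  0.055 ]
sideneck2 [396.9697 329.0909] [ 0.403  -0.2315  0.055 ]
flask [128.4211 243.9474] [0.5775 0.307  0.201 ]
turq [326.9697 275.4545] [ 0.5169 -0.0826  0.105 ]
green [310.    229.697] [ 0.6152 -0.0491  0.105 ]
reagent cap [491.2121 215.1515] [ 0.6301 -0.4227  0.145 ]
mantle TL [ 96.5789 204.4737] [0.6768 0.4018 0.12  ]
mantle TR [277.3684 206.8421] [0.663  0.0188 0.12  ]
mantle BL [ 90.     295.5263] [0.4844 0.4086 0.12  ]
mantle BR [274.7368 298.1579] [0.4708 0.0268 0.12  ]
wash [292 146] [ 0.7794 -0.0157  0.17  ]
green2 [367.5 155. ] [ 0.7768 -0.1774  0.105 ]
purple [421 143] [ 0.8012 -0.2946  0.105 ]
side
beaker rim [324.25 208.  ] [ 0.622  -0.2123  0.11  ]
lid top [381.  217.5] [ 0.4453 -0.23    0.102 ]
vessel [300.5  257.75] [0.569  0.1205 0.175 ]
beaker foot [324.25 234.5 ] [ 0.6237 -0.2174  0.005 ]
```

```bash
cat >> h.py <<'E'
def tilt(psi_deg,al_deg):
    p,a=np.radians([psi_deg,al_deg])
    z=np.array([np.cos(a)*np.cos(p),np.cos(a)*np.sin(p),-np.sin(a)])
    x=np.array([np.sin(a)*np.cos(p),np.sin(a)*np.sin(p),np.cos(a)])
    return np.stack([x,np.cross(z,x),z],1)
def rel(s,Rt,p):
    R0=R.from_euler('xyz',s["tool_rot"]).as_matrix()
    print("travel",R0.T@(np.array(p)-s["position"]),"dist",np.linalg.norm(p-s["position"]),"twist",np.degrees(R.from_matrix(R0.T@Rt).as_rotvec()))
E
python3 - <<'E'
from workcell import bot
from h import *
s=bot.observe()
Rt=tilt(-20,35); G=np.array([.624,-.213,.067]); z=Rt[:,2]
print(z)
rel(s,Rt,G+(0.025-0.16)*z)
print(G-0.135*z)
E
```

```text
[ 0.7698 -0.2802 -0.5736]
travel [ 0.4604 -0.326   0.0868] dist 0.5707597073849312 twist [-16.5053  53.3011  31.6451]
[ 0.5201 -0.1752  0.1444]
```

Call:
apply_moves --commands '[{"travel": [0.04, -0.03, 0], "twist": [0, 0, 0], "claw": 0.085}, {"travel": [0.08, -0.057, 0], "twist": [-1.6, 5.3, 3.2], "claw": 0.085}, {"travel": [0.12, -0.085, 0], "twist": [-3.3, 10.7, 6.3], "claw": 0.085}, {"travel": [0.16, -0.113, 0], "twist": [-5, 16, 9.5], "claw": 0.085}, {"travel": [0.2, -0.142, 0], "twist": [-6.6, 21.3, 12.7], "claw": 0.085}, {"travel": [0.24, -0.17, 0], "twist": [-8.3, 26.7, 15.8], "claw": 0.085}, {"travel": [0.28, -0.198, 0], "twist": [-9.9, 32, 19], "claw": 0.085}, {"travel": [0.32, -0.226, 0], "twist": [-11.6, 37.3, 22.2], "claw": 0.085}, {"travel": [0.36, -0.255, 0], "twist": [-13.2, 42.6, 25.3], "claw": 0.085}, {"travel": [0.4, -0.283, 0], "twist": [-14.9, 48, 28.5], "claw": 0.085}]'

```text
clock: 1.25
position: [0.4227, -0.2974, 0.2821]
tool_rot: [3.119, -0.729, -0.197]
force: [-0.5, -0.4, 1.0]
grip_width: 0.0852
```

```bash
python3 - <<'E'
from workcell import bot
from h import *
s=bot.observe(); print(s["clock"],s["qpos"],s["position"],s["tool_rot"],s["force"])
f=bot.grab_frame("wrist");cv2.imwrite("pics/w1.png",f["frame"])
Rt=tilt(-20,35); G=np.array([.624,-.213,.067]); z=Rt[:,2]
rel(s,Rt,G+(0.025-0.16)*z)
W=toolT(s)@f["tool_from_camera"]
for n,p in [("rim",(.624,-.213,.110)),("foot",(.624,-.215,.005)),("lidtop",(.4465,-.2325,.102))]: print(n,proj(f,p,W))
E
```

```text
1.25 [ 1.5368  0.1615 -0.9179  2.3149 -1.2383  0.1683  0.0714] [ 0.4227 -0.2974  0.2821] [ 3.1189 -0.7288 -0.1973] [-0.4958 -0.3738  0.9669]
travel [-0.0383 -0.1423  0.1472] dist 0.20828160332552262 twist [-5.2196 13.1472  5.9368]
rim [206.8411 184.356 ]
foot [228.5379 223.3482]
lidtop [243.659  334.0065]
```

View pics/w1.png

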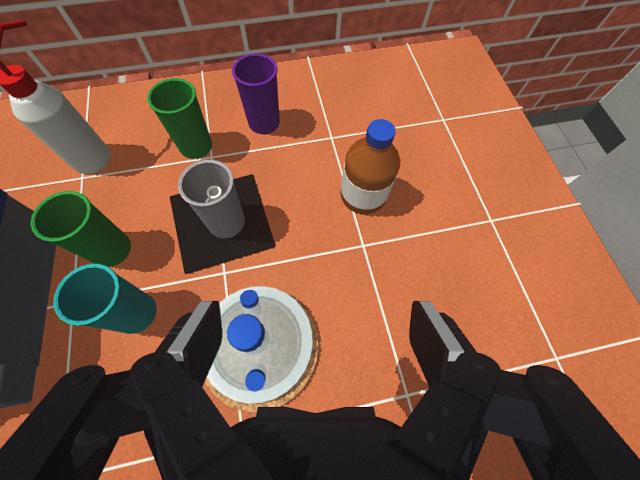

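```bash
cat > kin.py <<'E'
from h import *
from scipy.optimize import least_squares
obs=[([1.2498,.522,-.0363,1.6,.0212,1.0211,-.1128],[.155,-.6051,.2307],[-3.1405,.0001,.2508]),
([1.5368,0.1615,-0.9179,2.3149,-1.2383,0.1683,0.0714],[0.4227,-0.2974,0.2821],[3.1189,-0.7288,-0.1973])]
def fk(q,c):
    # c: d1,d3,d5,d7,off1,off7,a4
    d1,d3,d5,d7,o1,o7,s7=c
    Z=lambda a:R.from_euler('z',a).as_matrix(); Y=lambda a:R.from_euler('y',a).as_matrix()
    M=Z(q[0]+o1); p=np.array([0,0,d1]); M=M@Y(q[1])@Z(q[2]); p=p+M@[0,0,d3]
    M=M@Y(q[3])@Z(q[4]); p=p+M@[0,0,d5]; M=M@Y(q[5])@Z(q[6]+o7); p=p+M@[0,0,d7]
    return p,M
if __name__=="__main__":
    def res(c):
        r=[]
        for q,p,e in obs:
            P,M=fk(q,c); r+=list(P-p)+list((M-R.from_euler('xyz',e).as_matrix()).ravel()*.3)
        return r
    best=None
    for o1 in np.arange(-3,3.2,.75):
        for o7 in (0,1.57,3.14,-1.57):
            s=least_squares(res,[.35,.4,.4,.3,o1,o7,1])
            if best is None or s.cost<best.cost: best=s
    print(best.cost,best.x); print(np.array(res(best.x)))
E
python3 kin.py
```

```text
0.09868956647965163 [ 1.8592 -1.3326 -0.0151  0.4321  0.3223 -1.3991  1.    ]
[-0.1547 -0.0727  0.0492  0.0079 -0.1044  0.0001 -0.1044 -0.0079 -0.0006
  0.0001  0.0007  0.     -0.124   0.236  -0.0492 -0.0019  0.1807 -0.0245
  0.1093  0.0199  0.1509 -0.0038 -0.0442  0.    ]
```

```bash
cat > kin.py <<'E'
from h import *
from scipy.optimize import least_squares
import itertools,json,os
obs=[([1.2498,.522,-.0363,1.6,.0212,1.0211,-.1128],[.155,-.6051,.2307],[-3.1405,.0001,.2508]),
([1.5368,0.1615,-0.9179,2.3149,-1.2383,0.1683,0.0714],[0.4227,-0.2974,0.2821],[3.1189,-0.7288,-0.1973])]
def Z(a): c,s=np.cos(a),np.sin(a); return np.array([[c,-s,0],[s,c,0],[0,0,1.]])
def Y(a): c,s=np.cos(a),np.sin(a); return np.array([[c,0,s],[0,1.,0],[-s,0,c]])
def fk(q,c,sg):
    d1,d3,d5,d7,o1,o7,a3,a5=c; q=np.array(q)*sg
    M=Z(q[0]+o1); p=np.array([0,0,d1]); M=M@Y(q[1])@Z(q[2]); p=p+M@[a3,0,d3]
    M=M@Y(q[3])@Z(q[4]); p=p+M@[a5,0,d5]; M=M@Y(q[5])@Z(q[6]+o7); p=p+M@[0,0,d7]
    return p,M
if __name__=="__main__":
    out=[]
    for sg in itertools.product((1,-1),(1,),(1,-1),(1,-1),(1,-1),(1,-1),(1,-1)):
        def res(c):
            r=[]
            for q,p,e in obs:
                P,M=fk(q,c,sg); r+=list(P-p)+list((M-R.from_euler('xyz',e).as_matrix()).ravel()*.3)
            return np.array(r+[.003*c[6],.003*c[7],.001*(c[0]-.35),.001*(c[3]-.3)])
        for o1 in (-2.5,-1,.2,1.5,3):
            for o7 in (0,1.57,3.14,-1.57):
                s=least_squares(res,[.35,.4,.4,.3,o1,o7,0,0],max_nfev=60)
                out.append((s.cost,sg,s.x))
    out.sort(key=lambda t:t[0])
    for o in out[:6]: print(o[0],o[1],o[2])
E
time python3 kin.py
```

```text
1.7654330043441938e-05 (-1, 1, -1, 1, -1, 1, -1) [-0.876   3.21    0.4381  2.5171 -0.0044 -4.7162 -1.7101 -0.2562]
1.7654330043441972e-05 (-1, 1, -1, 1, -1, 1, -1) [-0.876   3.21    0.4381  2.5171 -0.0044  1.5669 -1.7101 -0.2562]
1.7654330043442016e-05 (-1, 1, -1, 1, -1, 1, -1) [-0.876   3.21    0.4381  2.5171 -0.0044 -4.7162 -1.7101 -0.2562]
1.7654330043442124e-05 (-1, 1, -1, 1, -1, 1, -1) [-0.876   3.21    0.4381  2.5171 -0.0044  1.5669 -1.7101 -0.2562]
1.7654330043442135e-05 (-1, 1, -1, 1, -1, 1, -1) [-0.876   3.21    0.4381  2.5171 -0.0044  1.5669 -1.7101 -0.2562]
1.7654330043442565e-05 (-1, 1, -1, 1, -1, 1, -1) [-0.876   3.21    0.4381  2.5171 -6.2875  1.5669 -1.7101 -0.2562]
real	3m8.248s
user	3m0.810s
sys	0m0.228s
```

```bash
cat > kin2.py <<'E'
from h import *
import json
from kin import Z,Y
def basis(q):
    q=np.array(q)*[-1,1,-1,1,-1,1,-1]
    M1=Z(q[0]);M3=M1@Y(q[1])@Z(q[2]);M5=M3@Y(q[3])@Z(q[4]);M7=M5@Y(q[5])@Z(q[6]+np.pi/2)
    M2=M1@Y(q[1]); M4=M3@Y(q[3]); M6=M5@Y(q[5])
    return M1,M2,M3,M4,M5,M6,M7
if __name__=="__main__":
    from kin import obs
    for names in (["d1","d3","d5","d7"],["d1","d3","d5","d7","a3","a5"],["d1","d3","d5","d7","y2","y4","y6"]):
        A=[];b=[]
        for q,p,e in obs:
            M1,M2,M3,M4,M5,M6,M7=basis(q)
            col={"d1":np.array([0,0,1.]),"d3":M3[:,2],"d5":M5[:,2],"d7":M7[:,2],"a3":M3[:,0],"a5":M5[:,0],"y2":M2[:,1],"y4":M4[:,1],"y6":M6[:,1]}
            A.append(np.stack([col[n] for n in names],1)); b.append(p)
        A=np.vstack(A);b=np.hstack(b)
        x,*_=np.linalg.lstsq(A,b,rcond=None); print(names,x,A@x-b,np.linalg.svd(A)[1])
E
python3 kin2.py
```

```text
['d1', 'd3', 'd5', 'd7'] [0.192  0.6152 0.3821 0.3029] [ 0.0575  0.0101 -0.0083  0.0045  0.033   0.0083] [2.5264 1.1728 0.4632 0.1659]
['d1', 'd3', 'd5', 'd7', 'a3', 'a5'] [-0.9447  3.3692  0.4396  2.6495 -1.8125 -0.2715] [ 0.  0.  0.  0. -0. -0.] [2.7185 1.8498 0.9828 0.4103 0.2312 0.0137]
['d1', 'd3', 'd5', 'd7', 'y2', 'y4', 'y6'] [ 0.3322  0.5171  0.4284  0.3249 -0.0289 -0.0358  0.0053] [ 0.  0. -0. -0.  0.  0.] [2.5533 2.2948 1.2009 0.7482 0.3498 0.3005]
```

Call:
apply_moves --commands '[{"travel": [0.01, -0.04, 0.03], "twist": [0, 0, 0], "claw": 0.085}, {"travel": [0.01, -0.08, 0.06], "twist": [0, 0, 0], "claw": 0.085}, {"travel": [0, -0.12, 0.1], "twist": [-1, 2, 1], "claw": 0.085}, {"travel": [-0.01, -0.142, 0.13], "twist": [-2, 5, 3], "claw": 0.085}, {"travel": [-0.03, -0.142, 0.147], "twist": [-4, 9, 5], "claw": 0.085}, {"travel": [-0.038, -0.142, 0.147], "twist": [-5, 13, 6], "claw": 0.085}, {"travel": [-0.038, -0.142, 0.147], "twist": [-5, 13, 6], "claw": 0.085}]'

```text
clock: 2.0
position: [0.4583, -0.2553, 0.3192]
tool_rot: [-3.107, -0.772, -0.286]
force: [0.5, -0.9, 1.1]
grip_width: 0.0853
```

```bash
python3 - <<'E'
from workcell import bot
from h import *
s=bot.observe(); print(s["clock"],repr(s["qpos"]),s["position"],s["tool_rot"],s["force"])
f=bot.grab_frame("wrist");cv2.imwrite("pics/w2.png",f["frame"])
f2=bot.grab_frame("side");cv2.imwrite("pics/s2.png",f2["frame"])
Rt=tilt(-20,35); G=np.array([.624,-.213,.067]); z=Rt[:,2]
rel(s,Rt,G+(0.025-0.16)*z)
W=toolT(s)@f["tool_from_camera"]
for n,p in [("rim",(.624,-.213,.110)),("foot",(.624,-.215,.005))]: print(n,proj(f,p,W))
E
```

```text
2.0 array([ 1.4018,  0.0589, -0.8953,  2.3062, -1.2613,  0.162 , -0.1209]) [ 0.4583 -0.2553  0.3192] [-3.1069 -0.7722 -0.2864] [ 0.4532 -0.9162  1.1364]
travel [-0.0957 -0.0891  0.1539] dist 0.2019244996073839 twist [-4.7238 10.7962  2.1442]
rim [253.1787 231.5811]
foot [267.6291 262.272 ]
```

View pics/w2.png

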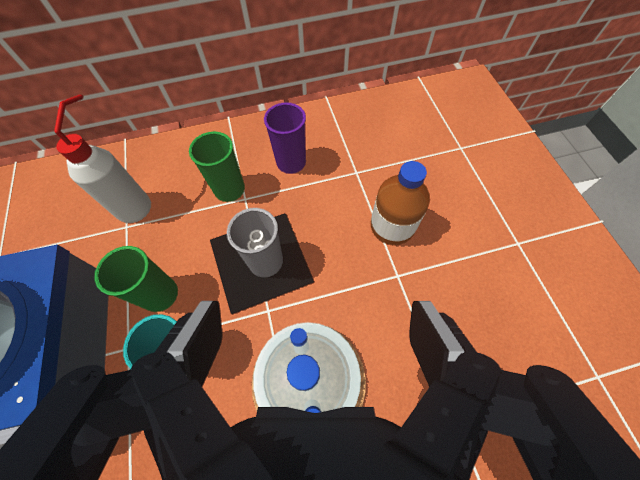

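View pics/s2.png

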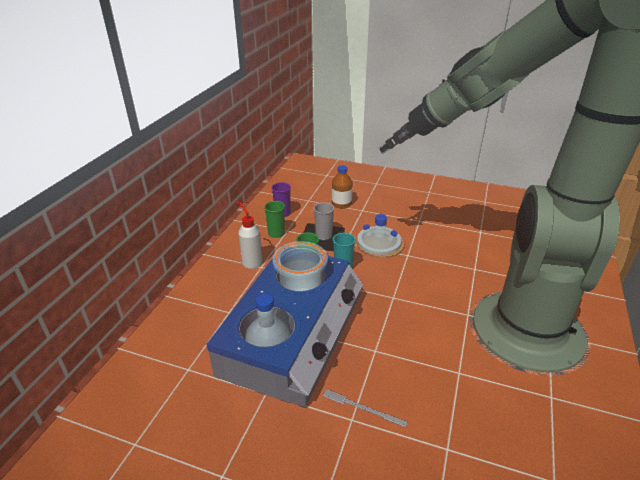

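```bash
cat > kin3.py <<'E'
from h import *
from kin import obs
from kin2 import basis
obs=obs+[([1.4018,0.0589,-0.8953,2.3062,-1.2613,0.162,-0.1209],[0.4583,-0.2553,0.3192],[-3.1069,-0.7722,-0.2864])]
for q,p,e in obs: print("rot err",np.degrees(R.from_matrix(basis(q)[6].T@R.from_euler('xyz',e).as_matrix()).as_rotvec()))
A0=["d1","d3","d5","d7"]
for names in (A0,A0+["y2","y4","y6"],A0+["a3","a5"],A0+["y2"],A0+["y2","y4"],A0+["y2","a3"],A0+["y2","a3","a5"],A0+["y4","y6"],A0+["a5","y2"],A0+["y2","a3","a6"],A0+["a6","y2"],A0+["a1","y2"]):
    A=[];b=[]
    for q,p,e in obs:
        M1,M2,M3,M4,M5,M6,M7=basis(q)
        col={"d1":np.array([0,0,1.]),"d3":M3[:,2],"d5":M5[:,2],"d7":M7[:,2],"a1":M1[:,0],"a3":M3[:,0],"a5":M5[:,0],"a6":M6[:,0],"y2":M2[:,1],"y4":M4[:,1],"y6":M6[:,1]}
        A.append(np.stack([col[n] for n in names],1)); b.append(p)
    A=np.vstack(A);b=np.hstack(b)
    x,*_=np.linalg.lstsq(A,b,rcond=None); print(names,x,np.abs(A@x-b).max(),np.linalg.svd(A)[1][-1])
E
python3 kin3.py
```

```text
rot err [-0.0015 -0.0004 -0.0021]
rot err [-0.0009 -0.0016 -0.0027]
rot err [-0.0042  0.0036  0.0054]
['d1', 'd3', 'd5', 'd7'] [0.22   0.5913 0.4028 0.2944] 0.05996502305681212 0.19241309555999167
['d1', 'd3', 'd5', 'd7', 'y2', 'y4', 'y6'] [ 0.3197  0.5303  0.4203  0.328  -0.0209 -0.0376 -0.0005] 3.5076548421442144e-05 0.050047568057381746
['d1', 'd3', 'd5', 'd7', 'a3', 'a5'] [-0.1914  1.5753  0.3698  1.1914 -0.6422 -0.1471] 0.03419182279128927 0.02086511964034692
['d1', 'd3', 'd5', 'd7', 'y2'] [ 0.3791  0.5049  0.4459  0.3538 -0.0706] 0.02063238826370173 0.17748574541934378
['d1', 'd3', 'd5', 'd7', 'y2', 'y4'] [ 0.3208  0.5292  0.421   0.3278 -0.0217 -0.0374] 7.836577245295961e-05 0.1628719782863969
['d1', 'd3', 'd5', 'd7', 'y2', 'a3'] [ 0.4411  0.3031  0.4073  0.1887 -0.0631  0.1463] 0.006883477722233189 0.08386370385939201
['d1', 'd3', 'd5', 'd7', 'y2', 'a3', 'a5'] [ 0.3008  0.622   0.4075  0.4563 -0.0572 -0.0601 -0.0356] 0.00017261768792348198 0.017858522940416618
['d1', 'd3', 'd5', 'd7', 'y4', 'y6'] [ 0.291   0.5596  0.4019  0.3337 -0.0447 -0.0138] 0.001916896587298822 0.1806500483489588
['d1', 'd3', 'd5', 'd7', 'a5', 'y2'] [ 0.3409  0.5296  0.4066  0.3789 -0.0258 -0.0587] 0.0017578941669778025 0.16613873793213346
['d1', 'd3', 'd5', 'd7', 'y2', 'a3', 'a6'] [ 0.2808  1.0491  0.5001  0.9554 -0.0481 -0.5167 -0.1234] 0.0024799124592315147 0.006161119275855656
['d1', 'd3', 'd5', 'd7', 'a6', 'y2'] [ 0.4061  0.4671  0.4275  0.3579 -0.0276 -0.0596] 0.005557480385812774 0.1726085000057567
['d1', 'd3', 'd5', 'd7', 'a1', 'y2'] [ 0.3878  0.4739  0.4198  0.3494  0.0305 -0.0583] 0.004348386228485601 0.1762906605188785
```

```bash
cat > ik.py <<'E'
from h import *
from kin2 import basis
from scipy.optimize import least_squares
C=dict(d1=.3208,d3=.5292,d5=.421,d7=.3278,y2=-.0217,y4=-.0374)
LO=np.array([-2.91,-.3,-1.5,.17,-1.26,.16,-2.52]);HI=np.array([2.91,2.13,1.42,2.43,4.41,1.93,2.52])
def fk(q):
    M1,M2,M3,M4,M5,M6,M7=basis(q)
    p=np.array([0,0,C["d1"]])+C["d3"]*M3[:,2]+C["d5"]*M5[:,2]+C["d7"]*M7[:,2]+C["y2"]*M2[:,1]+C["y4"]*M4[:,1]
    return p,M7
def err(q,p,Rt):
    P,M=fk(q); return np.hstack([P-p,.3*R.from_matrix(M.T@Rt).as_rotvec()])
def ik(p,Rt,q0,reg=1e-3):
    q0=np.clip(q0,LO+.01,HI-.01)
    s=least_squares(lambda q:np.hstack([err(q,p,Rt),reg*(q-q0)]),q0,bounds=(LO,HI),max_nfev=60)
    e=err(s.x,p,Rt); return s.x,np.linalg.norm(e)
E
cat > t.py <<'E'
from ik import *
rng=np.random.default_rng(0)
def search(name,p,Rt,n=25):
    out=[]
    for i in range(n):
        q,e=ik(p,Rt,rng.uniform(LO,HI),1e-5)
        if e<2e-3: out.append((np.min(np.minimum(q-LO,HI-q)),q))
    out.sort(key=lambda t:-t[0])
    print(name,len(out)); [print("  %.2f"%m,q) for m,q in out[:4]]
G=np.array([.624,-.213,.067])
for al in (25,35,45,60):
    Rt=tilt(-20,al); z=Rt[:,2]
    search("grasp%d"%al,G+.025*z,Rt); search("pre%d"%al,G-.1*z,Rt)
E
time python3 t.py
```

```text
grasp25 14
  0.15 [ 0.6546  1.0649 -0.5994  2.2753  2.9122  1.3117  2.1008]
  0.15 [ 0.846   1.1813 -0.8449  2.2668  2.901   1.337   2.3667]
  0.13 [ 0.2088  0.9855 -0.0584  2.2971  2.9569  1.281   1.5952]
  0.13 [ 0.1758  0.9879 -0.0186  2.2987  2.9612  1.2799  1.559 ]
pre25 0
grasp35 16
  0.19 [ 0.6661  0.9506 -0.6237  2.2401  2.7467  1.0287  2.1618]
  0.19 [ 0.585   0.9188 -0.5187  2.244   2.7796  1.0073  2.0589]
  0.17 [ 0.3679  0.8722 -0.2445  2.255   2.8729  0.9693  1.8003]
  0.17 [ 0.2749  0.867  -0.1282  2.2598  2.9154  0.9601  1.6922]
pre35 0
grasp45 16
  0.25 [ 0.4795  0.801  -0.3784  2.1808  2.6736  0.6765  2.0431]
  0.25 [ 0.4518  0.7956 -0.3425  2.1823  2.6968  0.6684  2.0042]
  0.24 [ 0.3483  0.7823 -0.2089  2.1877  2.7881  0.6442  1.8565]
  0.24 [ 0.271   0.7789 -0.1094  2.1918  2.8605  0.6319  1.7435]
pre45 8
  0.05 [ 0.6264  0.5671 -0.5985  2.3837  2.488   0.6692  2.1666]
  0.02 [ 0.9263  0.7114 -1.0039  2.3703  2.279   0.8307  2.5043]
  0.01 [-0.1434  0.5637  0.3704  2.4224  3.1702  0.5838  1.2862]
  0.00 [-0.2556  0.604   0.5234  2.4276  3.3032  0.6074  1.1216]
grasp60 10
  0.20 [-0.331   0.9267  0.7836  2.0705  4.2094  0.5141  0.1257]
  0.20 [-0.3355  0.9311  0.7914  2.0707  4.2118  0.5208  0.1201]
  0.12 [-0.1283  0.7913  0.4645  2.0608  4.0033  0.2809  0.4461]
  0.02 [0.0127 0.7439 0.264  2.0535 3.6342 0.1792 0.8752]
pre60 0
real	0m21.314s
user	0m20.597s
sys	0m0.182s
```

```bash
cat > emu.py <<'E'
from ik import *
VM=np.array([1.89,1.89,2.39,2.39,3.01,3.01,3.01])*.7
def jac(q):
    J=np.zeros((6,7)); P,M=fk(q)
    for i in range(7):
        d=np.zeros(7);d[i]=1e-5; P2,M2=fk(q+d)
        J[:3,i]=(P2-P)/1e-5; J[3:,i]=R.from_matrix(M2@M.T).as_rotvec()/1e-5
    return J
def emu(q,rows,lam=.02,sub=10,w=1.0,null=0.0,qn=None):
    q=np.array(q,float);P0,M0=fk(q);cp,cM=P0.copy(),M0.copy()
    for tr,tw in rows:
        tp=P0+M0@np.array(tr);tM=M0@R.from_rotvec(np.radians(tw)).as_matrix()
        d=tp-cp; n=np.linalg.norm(d); cp2=cp+d*min(1,.05/max(n,1e-9))
        rv=R.from_matrix(tM@cM.T).as_rotvec(); n=np.linalg.norm(rv); rv=rv*min(1,np.radians(8.59)/max(n,1e-9))
        cM2=R.from_rotvec(rv).as_matrix()@cM
        qs=q.copy()
        for k in range(sub):
            P,M=fk(q); e=np.hstack([cp2-P,R.from_matrix(cM2@M.T).as_rotvec()])
            J=jac(q); Ji=J.T@np.linalg.inv(J@J.T+lam**2*np.eye(6))
            dq=Ji@e
            if null: dq=dq+(np.eye(7)-Ji@J)@(null*(qn-q))
            q=np.clip(q+dq,LO,HI)
        dq=q-qs; sc=np.max(np.abs(dq)/(VM*.1)); 
        if sc>1: q=qs+dq/sc
        cp,cM=fk(q)
    return q
if __name__=="__main__":
    q0=[1.2498,.522,-.0363,1.6,.0212,1.0211,-.1128]
    r1=[([.04,-.03,0],[0,0,0])]+[([.04*i,-.0283*i,0],[-1.65*(i-1),5.33*(i-1),3.165*(i-1)]) for i in range(2,11)]
    print("true",[1.5368,0.1615,-0.9179,2.3149,-1.2383,0.1683,0.0714])
    for lam in (.001,.05,.15):
        q=emu(q0,r1,lam); print(lam,q,fk(q)[0])
    for nu in (.02,.1):
        q=emu(q0,r1,.02,null=nu,qn=np.array(q0)); print("null",nu,q,fk(q)[0])
E
python3 emu.py
```

```text
true [1.5368, 0.1615, -0.9179, 2.3149, -1.2383, 0.1683, 0.0714]
0.001 [ 1.58    0.3432 -0.9955  2.3366 -1.0802  0.2095  0.1419] [ 0.4183 -0.2457  0.2259]
0.05 [ 1.5837  0.3313 -0.9965  2.3342 -1.0924  0.206   0.1416] [ 0.4192 -0.2503  0.2302]
0.15 [ 1.5834  0.2648 -0.9977  2.3194 -1.1446  0.1862  0.1156] [ 0.4277 -0.2682  0.2547]
null 0.02 [ 1.5844  0.3419 -1.0048  2.3371 -1.0847  0.2066  0.1315] [ 0.4196 -0.2445  0.2274]
null 0.1 [ 1.5938  0.3406 -1.0158  2.3328 -1.0619  0.2065  0.0733] [ 0.4209 -0.2458  0.2301]
```

```bash
cat > plan.py <<'E'
from ik import *
import sys
rng=np.random.default_rng(int(sys.argv[1]) if len(sys.argv)>1 else 0)
B=np.array([.624,-.213]);V=np.array([.570,.119])
OB=[(.4467,-.2335,.018,.102),(.517,-.083,.031,.105),(.615,-.049,.031,.105),(.777,-.177,.031,.105),(.80,-.295,.031,.105),(.612,-.422,.036,.145),(.77,-.016,.04,.2)]
def clear(G,z):
    m=9
    for d in np.arange(.06,.36,.03):
        p=G-d*z
        rad=.05 if d<.2 else .06
        m=min(m,p[2]-rad)
        for x,y,r,h in OB:
            m=min(m,max(np.hypot(p[0]-x,p[1]-y)-r-rad,p[2]-h-rad))
    return m
def pourR(Rg,phi,th,spin):
    # beaker frame in tool; want b -> tilt th toward heading phi, spin about own axis
    bt=Rg.T  # columns: world axes in tool frame at grasp (beaker frame = world)
    ax=np.array([-np.sin(phi),np.cos(phi),0])
    Rb=R.from_rotvec(ax*th).as_matrix()@R.from_euler('z',spin).as_matrix()
    return Rb@Rg
def pourG(phi,th,L=.045,off=.025,zl=.195):
    h=np.array([np.cos(phi),np.sin(phi)])
    lip_h=L*np.sin(th)+.031*np.cos(th); lip_z=L*np.cos(th)-.031*np.sin(th)
    g=V-h*(lip_h+off); return np.array([g[0],g[1],max(zl-lip_z,.24)])
def mg(q): return np.min(np.minimum(q-LO,HI-q))
if __name__=="__main__":
    G=np.array([B[0],B[1],.067]); res=[]
    import time; t0=time.time()
    while time.time()-t0<500:
        psi=rng.uniform(-120,80);al=rng.uniform(15,75)
        Rg=tilt(psi,al)
        if rng.random()<.5: Rg=Rg@np.diag([-1,-1,1.])
        z=Rg[:,2]
        if clear(G,z)<.0: continue
        qg,e=ik(G+.025*z,Rg,rng.uniform(LO,HI),1e-5)
        if e>2e-3 or mg(qg)<.08: continue
        ql,e=ik(G+.025*z+[0,0,.2],Rg,qg,1e-3)
        if e>3e-3 or mg(ql)<.03: continue
        for k in range(4):
            phi=rng.uniform(0,2*np.pi);spin=rng.uniform(-np.pi,np.pi);th=np.radians(118)
            Rp=pourR(Rg,phi,th,spin);zp=Rp[:,2]
            if zp[2]>.25: continue
            g=pourG(phi,th)
            w=g-.3*zp
            qp,e=ik(g+.025*zp,Rp,ql,3e-4)
            if e>3e-3 or mg(qp)<.05: continue
            # upright over approach
            cost=np.abs(qp-ql).max()
            res.append((cost,psi,al,Rg[2,0]>0,np.degrees(phi),np.degrees(spin),zp,qg,ql,qp,clear(G,z)))
    res.sort(key=lambda t:t[0]); print(len(res))
    import pickle; pickle.dump(res,open("res%s.pkl"%(sys.argv[1]),"wb"))
    for r in res[:12]: print("c%.2f psi%.0f al%.0f xup%d phi%.0f spin%.0f clr%.3f"%(r[0],r[1],r[2],r[3],r[4],r[5],r[10]),r[6],"\n  ",r[7],"\n  ",r[8],"\n  ",r[9])
E
nproc; (for i in 1 2 3 4; do OMP_NUM_THREADS=1 python3 plan.py $i > o$i.txt & done; wait); cat o1.txt o2.txt | cut -c1-200
```

```text
4
314
c0.86 psi33 al50 xup0 phi338 spin14 clr0.033 [-0.5117  0.846   0.1498] 
   [ 1.1698  1.0724 -1.0106  1.8722  0.8019  0.2646  2.0357] 
   [ 1.3281  0.8809 -1.3416  1.7928  0.5737  0.6031  2.0814] 
   [ 0.739   1.5153 -1.2829  1.4651 -0.2788  1.4591  1.2824]
c0.89 psi-61 al55 xup0 phi107 spin113 clr0.020 [ 0.7138 -0.6941  0.0935] 
   [-0.2922  0.8352  0.4184  1.9703  1.2153  0.2518 -0.708 ] 
   [-0.1318  0.4523  0.1816  1.8721  0.7884  0.6467 -0.0719] 
   [-0.9525  0.9663  0.2249  2.1337  1.5421  1.4814  0.8135]
c0.93 psi-73 al55 xup1 phi60 spin63 clr0.018 [ 0.0512 -0.9773  0.2056] 
   [-0.598   1.0889  0.9186  1.9014 -0.6725  0.2962 -2.3094] 
   [-0.7369  0.8806  1.2334  1.8192 -0.4879  0.6366 -2.3006] 
   [-1.2772  1.4761  1.0216  1.6561  0.446   1.3627 -1.6407]
c0.96 psi2 al71 xup0 phi310 spin-26 clr0.062 [-0.5237  0.8311  0.1871] 
   [ 0.5139  0.7427 -0.3236  1.8684  0.4355  0.2648  1.5002] 
   [ 0.6451  0.4758 -0.4988  1.7385  0.2251  0.6666  1.6731] 
   [ 0.5148  1.2914 -0.8302  1.4257 -0.6736  1.623   1.0478]
c0.97 psi28 al57 xup1 phi333 spin-14 clr0.041 [-0.6744  0.7379  
[... 4390 characters left out ...]
 [-0.2025  0.8158  0.2603  1.9318  1.195   0.4272 -0.7456] 
   [-0.0898  0.4702  0.0975  1.8401  0.8366  0.7496 -0.2032] 
   [-0.943   0.9325  0.2186  2.1883  1.637   1.4442  0.8345]
c1.04 psi-25 al73 xup0 phi276 spin-55 clr0.056 [-0.073   0.9785  0.1932] 
   [ 0.061   0.7417  0.2122  1.8814 -0.3069  0.2519  1.624 ] 
   [-0.0459  0.4613  0.3563  1.7612 -0.1709  0.6584  1.5126] 
   [ 0.4659  1.1104 -0.514   1.7338 -1.2097  1.4442  1.1711]
c1.07 psi-41 al75 xup0 phi106 spin136 clr0.056 [ 0.3231 -0.9199  0.2221] 
   [ 0.2027  0.7349 -0.0387  1.8338  0.4588  0.3758  0.6195] 
   [ 0.2767  0.4611 -0.141   1.7031  0.2952  0.7719  0.8208] 
   [-0.7901  1.0752  0.0982  1.7586  1.2309  1.828   1.7174]
```

```bash
cat > plan2.py <<'E'
from plan import *
import sys,time,pickle
HG=.048; L=.105-HG
VOB=[(V[0],V[1],.069,.175),(.5775,.307,.02,.201)]
def clear2(G,z):
    m=9
    for d in np.arange(.0,.40,.03):
        p=G-d*z; rad=.05 if d<.2 else .06
        m=min(m,p[2]-.12-rad)
        for x,y,r,h in VOB: m=min(m,max(np.hypot(p[0]-x,p[1]-y)-r-rad,p[2]-h-rad))
    return m
if __name__=="__main__":
    G=np.array([B[0],B[1],.005+HG]); res=[]; t0=time.time()
    while time.time()-t0<540:
        psi=rng.uniform(-150,120);al=rng.uniform(12,45)
        Rg=tilt(psi,al)
        if rng.random()<.5: Rg=Rg@np.diag([-1,-1,1.])
        z=Rg[:,2]
        if clear(G,z)<-.003: continue
        for k0 in range(2):
            qg,e=ik(G+.025*z,Rg,rng.uniform(LO,HI),1e-5)
            if e<2e-3 and mg(qg)>.05: break
        else: continue
        ql,e=ik(G+.025*z+[0,0,.2],Rg,qg,1e-3)
        if e>3e-3 or mg(ql)<.02: continue
        for k in range(6):
            phi=rng.uniform(0,2*np.pi);spin=rng.uniform(-np.pi,np.pi);th=np.radians(118)
            lip=phi-spin; palm=np.radians(psi)+np.pi
            if np.cos(lip-palm)>.25: continue
            Rp=pourR(Rg,phi,th,spin);zp=Rp[:,2]
            if zp[2]>.4: continue
            g=pourG(phi,th,L)
            c2=clear2(g,zp)
            if c2<-.005: continue
            qp,e=ik(g+.025*zp,Rp,ql,3e-4)
            if e>3e-3 or mg(qp)<.04: continue
            res.append((np.abs(qp-ql).max(),psi,al,Rg[2,0]>0,np.degrees(phi),np.degrees(spin),zp,qg,ql,qp,clear(G,z),c2,np.cos(lip-palm)))
    res.sort(key=lambda t:t[0]); pickle.dump(res,open("resb%s.pkl"%(sys.argv[1]),"wb")); print(len(res))
E
(for i in 11 12 13 14; do OMP_NUM_THREADS=1 python3 plan2.py $i > o$i.txt & done; wait); cat > show.py <<'E'
from h import *
import pickle
r=sum([pickle.load(open("resb%d.pkl"%i,"rb")) for i in (11,12,13,14)],[]); r.sort(key=lambda t:t[0]); print(len(r))
for t in r[:25]: print("c%.2f psi%.0f al%.0f xup%d phi%.0f spin%.0f clr%.3f,%.3f lip%.2f"%(*t[:6],t[10],t[11],t[12]),t[6],"\n  ",t[7],"\n  ",t[8],"\n  ",t[9])
E
python3 show.py
```

```text
1968
c0.91 psi38 al43 xup0 phi325 spin-2 clr0.028,0.007 lip-0.32 [-0.1895  0.9753  0.1133] 
   [ 1.2544  1.2073 -1.0809  1.834   0.6107  0.291   2.4145] 
   [ 1.365   0.9693 -1.3398  1.7924  0.4344  0.5563  2.3521] 
   [ 0.8975  1.4587 -1.2715  1.7458 -0.4066  1.022   1.4468]
c0.91 psi42 al42 xup0 phi317 spin-7 clr0.030,-0.001 lip-0.22 [0.006  0.9858 0.1677] 
   [ 1.3151  1.3192 -1.2065  1.7922  0.7468  0.431   2.3979] 
   [ 1.3944  1.0891 -1.4539  1.7582  0.5624  0.6626  2.325 ] 
   [ 1.0023  1.6054 -1.3909  1.8767 -0.3472  0.7529  1.4961]
c0.93 psi44 al31 xup1 phi328 spin9 clr0.034,0.001 lip-0.09 [0.0367 0.984  0.1746] 
   [ 1.3706  1.4115 -1.2036  1.7685  0.408   0.3977 -0.3134] 
   [ 1.4307  1.1321 -1.3953  1.7749  0.262   0.5538 -0.4682] 
   [ 1.0011  1.5115 -1.2848  1.9106 -0.56    0.7749 -1.4006]
c0.94 psi35 al37 xup0 phi309 spin-21 clr0.018,0.024 lip-0.43 [ 0.1182  0.9929 -0.0142] 
   [ 1.3325  1.31   -1.1584  1.8668  0.8074  0.2387  2.2757] 
   [ 1.4334  1.0829 -1.4429  1.8477  0.6181  0.4858  2.2038] 
   [ 1.0255  1.4782 -1.4032  1.973  -0.3174  0.5405  1.2767]
c0.94 psi46 
[... 5000 characters left out ...]
  1.6052 -0.1188  0.7778 -0.2133] 
   [-0.6667  1.0227  1.0795  1.5788 -0.0094  0.9937 -0.0728] 
   [ 0.0708  0.8254 -0.044   1.6215 -1.0021  1.5269  0.9041]
c1.14 psi-16 al43 xup1 phi266 spin-16 clr0.018,0.021 lip-0.47 [0.6996 0.7143 0.0149] 
   [-0.4776  1.2958  1.024   2.2408  3.6348  1.0907  0.3892] 
   [-0.6205  0.9374  1.3601  2.2023  4.1767  0.9091  0.1165] 
   [-0.2406  0.9022  0.2234  2.388   3.843   1.8021 -0.7243]
c1.15 psi40 al25 xup1 phi320 spin-7 clr0.027,0.024 lip-0.30 [ 0.1708  0.9847 -0.0345] 
   [ 1.3888  1.4257 -1.1484  1.8072  0.0253  0.2832  0.0598] 
   [ 1.4414  1.0972 -1.3025  1.8396 -0.1125  0.407  -0.1306] 
   [ 0.9753  1.2482 -1.1783  2.0329 -0.8807  0.6164 -1.2774]
```

```bash
cat > chk.py <<'E'
from plan2 import *
def pts(q):
    M1,M2,M3,M4,M5,M6,M7=basis(q)
    s=np.array([0,0,C["d1"]]);s2=s+C["y2"]*M2[:,1];e=s2+C["d3"]*M3[:,2];e2=e+C["y4"]*M4[:,1];w=e2+C["d5"]*M5[:,2];t=w+C["d7"]*M7[:,2]
    return s2,e,e2,w,t
if __name__=="__main__":
    r=sum([pickle.load(open("resb%d.pkl"%i,"rb")) for i in (11,12,13,14)],[])
    for t in r:
        if t[3] and 15<t[2]<36 and 25<t[1]<60 and t[10]>.015 and t[11]>.01 and -1<t[12]<.1 and t[0]<1.5 and mg(t[8])>.06:
            e=[pts(t[k])[2][2] for k in (7,8,9)]; w=[pts(t[k])[3][2] for k in (7,8,9)]
            print("c%.2f psi%.0f al%.0f phi%.0f spin%.0f clr%.3f,%.3f lip%.2f"%(*t[:3],*t[4:6],*t[10:]),"elb z",np.round(e,2),"wr z",np.round(w,2),"mg %.2f %.2f %.2f"%(mg(t[7]),mg(t[8]),mg(t[9])))
E
python3 chk.py
python3 - <<'E'
from chk import *
for q in ([ 1.3888 , 1.4257 ,-1.1484 , 1.8072,  0.0253 , 0.2832 , 0.0598],[ 1.4414,  1.0972, -1.3025,  1.8396, -0.1125,  0.407 , -0.1306],[ 0.9753  ,1.2482 ,-1.1783  ,2.0329 ,-0.8807 , 0.6164, -1.2774]):
    print(np.array(pts(q)))
E
```

```text
c1.08 psi40 al32 phi295 spin-51 clr0.025,0.024 lip-0.57 elb z [0.41 0.56 0.45] wr z [0.21 0.41 0.3 ] mg 0.12 0.21 0.07
c1.45 psi40 al32 phi8 spin23 clr0.025,0.024 lip-0.58 elb z [0.41 0.56 0.49] wr z [0.21 0.41 0.31] mg 0.12 0.21 0.11
c1.45 psi48 al30 phi332 spin-2 clr0.033,0.021 lip-0.28 elb z [0.46 0.62 0.53] wr z [0.21 0.41 0.24] mg 0.32 0.47 0.37
c1.47 psi50 al33 phi112 spin51 clr0.029,0.024 lip-0.98 elb z [0.4  0.54 0.69] wr z [0.22 0.42 0.39] mg 0.36 0.20 0.24
c1.48 psi41 al36 phi336 spin-19 clr0.024,0.024 lip-0.70 elb z [0.44 0.58 0.54] wr z [0.23 0.43 0.32] mg 0.14 0.21 0.55
c1.49 psi45 al16 phi2 spin41 clr0.020,0.019 lip-0.10 elb z [0.28 0.44 0.45] wr z [0.14 0.34 0.24] mg 0.27 0.12 0.46
c1.02 psi38 al32 phi302 spin-34 clr0.017,0.024 lip-0.48 elb z [0.39 0.53 0.4 ] wr z [0.21 0.41 0.28] mg 0.09 0.11 0.13
c1.15 psi40 al25 phi320 spin-7 clr0.027,0.024 lip-0.30 elb z [0.36 0.53 0.46] wr z [0.18 0.38 0.26] mg 0.12 0.20 0.32
c1.47 psi49 al27 phi206 spin114 clr0.031,0.024 lip-0.73 elb z [0.54 0.69 0.47] wr z [0.19 0.39 0.36] mg 0.22 0.25 0.09
c1.50 psi41 al31 phi140 spin116 clr0.0
[... 854 characters left out ...]
[0.44 0.63 0.51] wr z [0.15 0.35 0.37] mg 0.18 0.16 0.07
c1.48 psi55 al20 phi80 spin56 clr0.017,0.024 lip-0.86 elb z [0.51 0.66 0.64] wr z [0.16 0.36 0.42] mg 0.23 0.22 0.04
c1.48 psi45 al20 phi215 spin136 clr0.024,0.024 lip-0.83 elb z [0.48 0.65 0.56] wr z [0.16 0.36 0.41] mg 0.23 0.21 0.19
[[-0.0213 -0.0039  0.3208]
 [ 0.0734 -0.5189  0.3973]
 [ 0.0592 -0.5265  0.3636]
 [ 0.4131 -0.3869  0.1833]
 [ 0.6414 -0.1986  0.0422]]
[[-0.0215 -0.0028  0.3208]
 [ 0.0393 -0.4698  0.5622]
 [ 0.0315 -0.4874  0.5301]
 [ 0.4131 -0.3869  0.3833]
 [ 0.6414 -0.1986  0.2423]]
[[-0.018  -0.0122  0.3208]
 [ 0.2636 -0.4277  0.4886]
 [ 0.2579 -0.4448  0.4558]
 [ 0.4719 -0.1399  0.2596]
 [ 0.5279  0.1829  0.2483]]
```

```bash
cat > p3.py <<'E'
from chk import *
from emu import emu,jac
r=sum([pickle.load(open("resb%d.pkl"%i,"rb")) for i in (11,12,13,14)],[])
t=[t for t in r if t[3] and abs(t[1]-48)<.5 and abs(t[2]-30)<.6 and abs(t[4]-332)<.6 and abs(t[5]+2)<.6][0]
print(t[:6],t[6]); [print(t[k],fk(t[k])[0]) for k in (7,8,9)]
Rg=tilt(t[1],t[2]); G=np.array([.624,-.213,.005+HG]);z=Rg[:,2]
qpre,e=ik(G+(.025-.14)*z,Rg,t[7],1e-3); print("pre",qpre,e,G+(.025-.14)*z)
qc=np.array([1.4018,0.0589,-0.8953,2.3062,-1.2613,0.162,-0.1209])
N=40
for k in range(0,N+1,5):
    P=np.array(pts(qc+(qpre-qc)*k/N)); print(k,P[2],P[3],P[4])
E
python3 p3.py
```

```text
(np.float64(1.4549244811480218), 47.81779109965001, 30.135804634645286, np.True_, np.float64(331.889645821782), np.float64(-2.4567271570859766)) [-0.1022  0.9946  0.0185]
[ 1.24    1.2508 -0.9368  1.7186 -0.379   0.479   0.4047] [ 0.6385 -0.197   0.0404]
[ 1.2835  0.9181 -1.0263  1.7307 -0.469   0.6545  0.2002] [ 0.6385 -0.197   0.2404]
[ 0.7474  1.1072 -0.8528  1.8384 -0.8873  1.1249 -1.2547] [0.5138 0.1725 0.2496]
pre [ 1.422   1.1166 -0.9265  1.7109 -0.3638  0.7154  0.3921] 1.2070455763552556e-06 [ 0.5572 -0.2867  0.1107]
0 [-0.0343 -0.067   0.8474] [ 0.2358 -0.2017  0.5539] [ 0.4583 -0.2554  0.3192]
5 [-0.0229 -0.1349  0.8348] [ 0.2591 -0.2436  0.5418] [ 0.489  -0.2535  0.3083]
10 [-0.0123 -0.2007  0.8132] [ 0.2809 -0.2858  0.5233] [ 0.5139 -0.2541  0.2949]
15 [-0.0025 -0.2631  0.7831] [ 0.3009 -0.3274  0.4983] [ 0.5332 -0.2572  0.278 ]
20 [ 0.0063 -0.3211  0.7448] [ 0.3188 -0.3678  0.4667] [ 0.5473 -0.2624  0.2565]
25 [ 0.0138 -0.3736  0.6991] [ 0.3346 -0.4058  0.4284] [ 0.5565 -0.2691  0.2296]
30 [ 0.0202 -0.4198  0.6468] [ 0.348  -0.4407  0.3835] [ 0.5611 -0.2762  0.1965]
35 [ 0.0252 -0.4587  0.5888] [ 0.3588 -0.4713  0.3324] [ 0.5613 -0.2825  0.1569]
40 [ 0.0288 -0.4898  0.5261] [ 0.3669 -0.4968  0.2753] [ 0.5572 -0.2867  0.1107]
```

```bash
cat > wp.py <<'E'
from chk import *
from emu import emu
def way(qc,qs):
    P0,M0=fk(qc); out=[]
    for q in qs:
        P,M=fk(q); out.append((np.round(M0.T@(P-P0),3).tolist(),np.round(np.degrees(R.from_matrix(M0.T@M).as_rotvec()),1).tolist()))
    return out
E
cat > p4.py <<'E'
from wp import *
from workcell import bot
s=bot.observe(); qc=s["qpos"]; print(qc, fk(qc)[0]-s["position"])
qpre=np.array([1.422,1.1166,-.9265,1.7109,-.3638,.7154,.3921])
w=way(qc,[qc+(qpre-qc)*k/10 for k in range(1,11)])
for a in w: print(a)
q=emu(qc,w); print(q,fk(q)[0])
q=emu(q,way(q,[qpre]*3)); print(q,fk(q)[0],fk(qpre)[0])
E
python3 p4.py
```

```text
[ 1.409   0.0587 -0.8966  2.306  -1.2614  0.162  -0.1207] [ 0.     -0.0001  0.0001]
([0.011, -0.008, 0.023], [6.3, -0.2, -4.6])
([0.019, -0.014, 0.044], [12.3, 0.2, -9.1])
([0.023, -0.017, 0.065], [18.0, 0.9, -13.5])
([0.023, -0.018, 0.086], [23.4, 2.1, -17.7])
([0.019, -0.016, 0.107], [28.5, 3.5, -21.8])
([0.011, -0.013, 0.128], [33.3, 5.2, -25.7])
([-0.002, -0.009, 0.15], [37.7, 7.1, -29.5])
([-0.02, -0.004, 0.173], [41.8, 9.1, -33.1])
([-0.043, 0.002, 0.197], [45.6, 11.1, -36.6])
([-0.071, 0.006, 0.222], [49.2, 13.2, -39.9])
[ 1.3331  1.0414 -0.764   1.7161 -0.5923  0.7656  0.5786] [ 0.5571 -0.2865  0.1108]
[ 1.3331  1.0414 -0.764   1.7161 -0.5923  0.7656  0.5786] [ 0.5571 -0.2865  0.1108] [ 0.5572 -0.2867  0.1107]
```

Call:
apply_moves --commands '[{"travel": [0.011, -0.008, 0.023], "twist": [6.3, -0.2, -4.6], "claw": 0.085}, {"travel": [0.019, -0.014, 0.044], "twist": [12.3, 0.2, -9.1], "claw": 0.085}, {"travel": [0.023, -0.017, 0.065], "twist": [18, 0.9, -13.5], "claw": 0.085}, {"travel": [0.023, -0.018, 0.086], "twist": [23.4, 2.1, -17.7], "claw": 0.085}, {"travel": [0.019, -0.016, 0.107], "twist": [28.5, 3.5, -21.8], "claw": 0.085}, {"travel": [0.011, -0.013, 0.128], "twist": [33.3, 5.2, -25.7], "claw": 0.085}, {"travel": [-0.002, -0.009, 0.15], "twist": [37.7, 7.1, -29.5], "claw": 0.085}]'

```text
clock: 2.8
position: [0.5603, -0.2735, 0.2073]
tool_rot: [-3.026, -0.94, 0.479]
force: [-0.5, 0.5, 0.8]
grip_width: 0.0847
```

```bash
cat > st.py <<'E'
from wp import *
from workcell import bot
import sys
s=bot.observe(); print("t",s["clock"],"q",s["qpos"],"p",s["position"],"grip",s["grip_width"],"F",s["force"])
qc=s["qpos"]
E
python3 - <<'E'
from st import *
qpre=np.array([1.422,1.1166,-.9265,1.7109,-.3638,.7154,.3921])
w=way(qc,[qpre]); print(w)
q=emu(qc,w*8); print(q,fk(q)[0],fk(qpre)[0])
E
```

```text
t 2.8 q [ 1.3433  0.7575 -0.7996  1.8899 -0.7789  0.5981  0.3664] p [ 0.5603 -0.2735  0.2073] grip 0.08469800696472171 F [-0.464   0.5173  0.7527]
[([-0.083, 0.016, 0.048], [10.4, 5.3, -11.4])]
[ 1.3312  1.039  -0.7602  1.7173 -0.5991  0.7663  0.5838] [ 0.5571 -0.2865  0.1113] [ 0.5572 -0.2867  0.1107]
```

Call:
apply_moves --commands '[{"travel": [-0.028, 0.005, 0.016], "twist": [3.5, 1.8, -3.8], "claw": 0.085}, {"travel": [-0.056, 0.011, 0.032], "twist": [7, 3.6, -7.6], "claw": 0.085}, {"travel": [-0.083, 0.016, 0.048], "twist": [10.4, 5.3, -11.4], "claw": 0.085}, {"travel": [-0.083, 0.016, 0.048], "twist": [10.4, 5.3, -11.4], "claw": 0.085}]'

```text
clock: 3.2
position: [0.5554, -0.2858, 0.1061]
tool_rot: [-3.126, -1.046, 0.818]
force: [-0.2, 1.3, -0.4]
grip_width: 0.0854
```

```bash
python3 - <<'E'
from st import *
f=bot.grab_frame("wrist");cv2.imwrite("pics/w3.png",f["frame"])
f2=bot.grab_frame("side");cv2.imwrite("pics/s3.png",f2["frame"])
Rt=tilt(48,30); G=np.array([.624,-.213,.053]); z=Rt[:,2]
rel(s,Rt,G+.025*z)
W=toolT(s)@f["tool_from_camera"]
for n,p in [("rim",(.624,-.213,.110)),("foot",(.624,-.213,.005)),("G",G)]: print(n,proj(f,p,W))
print(proj(f,s["position"],W))
E
```

```text
t 3.2 q [ 1.3315  1.0458 -0.7575  1.7199 -0.599   0.763   0.5835] p [ 0.5554 -0.2858  0.1061] grip 0.08535142033223547 F [-0.1989  1.3006 -0.4352]
travel [0.0042 0.002  0.1381] dist 0.1382034785218882 twist [ 0.0977  0.0691 -0.574 ]
rim [317.0833 173.1772]
foot [317.482  266.0624]
G [317.3287 230.3502]
[314.3137 305.6329]
```

View pics/w3.png

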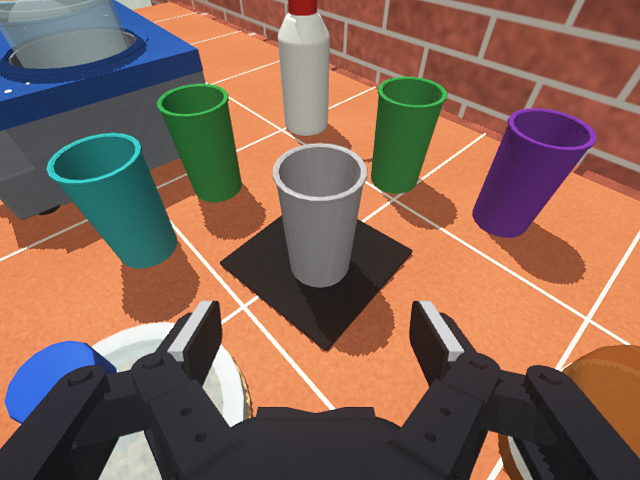

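View pics/s3.png

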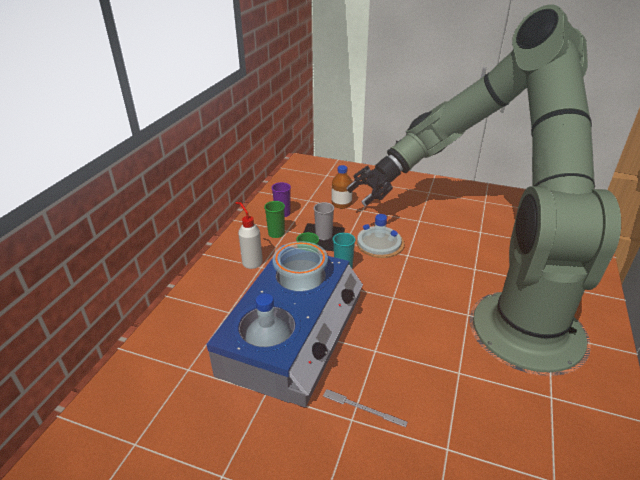

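Call:
apply_moves --commands '[{"travel": [0.004, 0.004, 0.03], "twist": [0, 0, 0], "claw": 0.085}, {"travel": [0.004, 0.004, 0.06], "twist": [0, 0, 0], "claw": 0.085}, {"travel": [0.004, 0.004, 0.09], "twist": [0, 0, 0], "claw": 0.085}, {"travel": [0.004, 0.004, 0.115], "twist": [0, 0, 0], "claw": 0.085}, {"travel": [0.004, 0.004, 0.13], "twist": [0, 0, 0], "claw": 0.085}, {"travel": [0.004, 0.004, 0.138], "twist": [0, 0, 0], "claw": 0.085}, {"travel": [0.004, 0.004, 0.138], "twist": [0, 0, 0], "claw": 0.085}]'

```text
clock: 4.0
position: [0.6422, -0.199, 0.049]
tool_rot: [3.139, -1.046, 0.832]
force: [0.4, -0.3, 1.4]
grip_width: 0.0851
```

```bash
python3 - <<'E'
from st import *
f=bot.grab_frame("wrist");cv2.imwrite("pics/w4.png",f["frame"])
E
```

```text
t 4.0 q [ 1.1699  1.1722 -0.8148  1.7203 -0.6513  0.5293  0.6126] p [ 0.6422 -0.199   0.049 ] grip 0.08505879388893016 F [ 0.4079 -0.2659  1.4469]
```

View pics/w4.png

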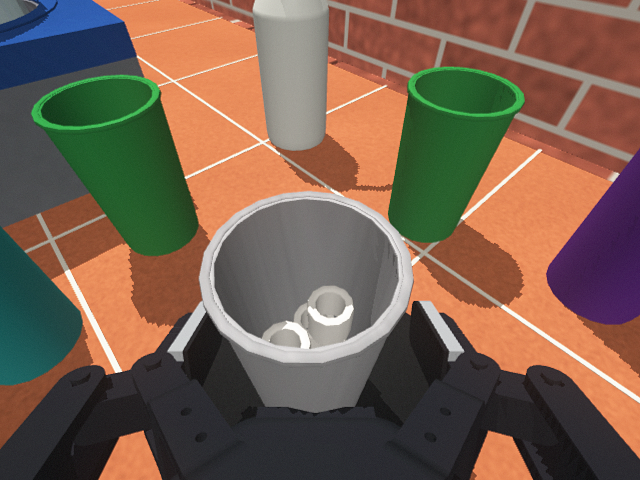

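Call:
apply_moves --commands '[{"travel": [0, -0.002, 0], "twist": [0, 0, 0], "claw": 0.07}, {"travel": [0, -0.002, 0], "twist": [0, 0, 0], "claw": 0.06}, {"travel": [0, -0.002, 0], "twist": [0, 0, 0], "claw": 0.05}, {"travel": [0, -0.002, 0], "twist": [0, 0, 0], "claw": 0.04}, {"travel": [0, -0.002, 0], "twist": [0, 0, 0], "claw": 0.04}]' --force 50

```text
clock: 4.55
position: [0.6405, -0.1982, 0.0491]
tool_rot: [3.14, -1.048, 0.83]
force: [-3.5, -0.5, 7.0]
grip_width: 0.0576
```

```bash
python3 - <<'E'
from st import *
f=bot.grab_frame("wrist");cv2.imwrite("pics/w5.png",f["frame"])
print(s["tool_rot"])
E
```

```text
t 4.55 q [ 1.1739  1.1729 -0.8175  1.7254 -0.6519  0.5264  0.6152] p [ 0.6405 -0.1982  0.0491] grip 0.05758162657036972 F [-3.493  -0.5102  7.0137]
[ 3.1401 -1.0478  0.8305]
```

View pics/w5.png

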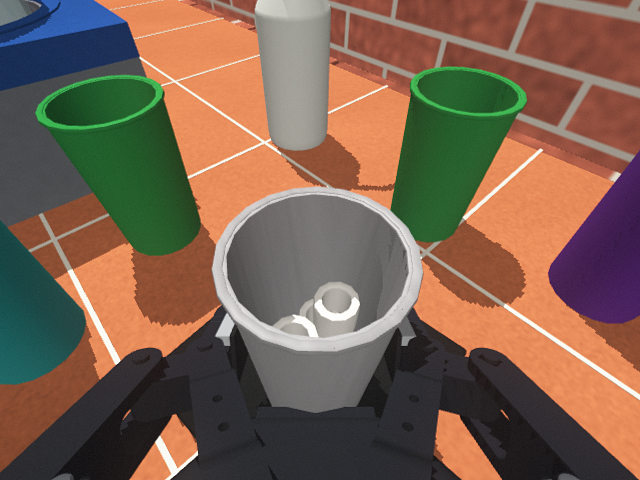

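```bash
cat > pour.py <<'E'
from wp import *
V=np.array([.570,.119])
Rg=R.from_euler('xyz',[3.1401,-1.0478,.8305]).as_matrix(); Tg=np.array([.6405,-.1982,.0491]); C0=np.array([.6256,-.2145,.005])
def beakR(phi,th,spin):
    phi,th,spin=np.radians([phi,th,spin]); ax=np.array([-np.sin(phi),np.cos(phi),0])
    return R.from_rotvec(ax*th).as_matrix()@R.from_euler('z',spin).as_matrix()
def tool_from_beaker(Rb,o): return Rb@Rg, o+Rb@(Tg-C0)
def pourpose(phi,th,spin,off=.025,zl=.195,V=V):
    Rb=beakR(phi,th,spin); h=np.array([np.cos(np.radians(phi)),np.sin(np.radians(phi)),0])
    a=np.radians(phi-spin); lv=np.array([.031*np.cos(a),.031*np.sin(a),.105])
    lip=np.array([V[0],V[1],zl])-off*h
    o=lip-Rb@lv
    # raise so the lowest foot point >= .195 and grasp height>=.245
    low=min((o+Rb@np.array([.027*np.cos(b),.027*np.sin(b),0]))[2] for b in np.linspace(0,6.28,24))
    Rt,p=tool_from_beaker(Rb,o); g=p-.022*Rt[:,2]
    up=max(0,.195-low,.245-g[2]); o=o+[0,0,up]
    return tool_from_beaker(Rb,o),o
def seg(qc,pose,n=6):
    p,M=pose[1],pose[0]; P0,M0=fk(qc)
    tr=M0.T@(p-P0); tw=np.degrees(R.from_matrix(M0.T@M).as_rotvec())
    rows=[((tr*k/n).tolist(),(tw*k/n).tolist()) for k in range(1,n+1)]+[(tr.tolist(),tw.tolist())]
    return tr,tw,rows
E
cat > p5.py <<'E'
from pour import *
from workcell import bot
qc=bot.observe()["qpos"]
for phi,spin in ((332,-2.5),(320,-7),(335,0),(340,0),(350,10),(0,20),(10,30),(345,15)):
    q=np.array(qc); print("PHI",phi)
    ps=[("lift",(Rg,Tg+[0,0,.23]))]+[("th%d"%th,pourpose(phi,th,spin)[0]) for th in (0,30,60,80,100,118,125)]
    for n,pose in ps:
        tr,tw,rows=seg(q,pose,10); q=emu(q,rows)
        e=np.linalg.norm(err(q,pose[1],pose[0])); P=pts(q)
        print(n,pose[1],"q",q,"mg %.2f e %.4f"%(mg(q),e),"clr %.3f"%clear2(pose[1]-.022*pose[0][:,2],pose[0][:,2]),"wr",P[3])
E
python3 p5.py
```

```text
PHI 332
lift [ 0.6405 -0.1982  0.2791] q [ 1.1953  0.7776 -0.8543  1.7158 -0.7117  0.7625  0.3376] mg 0.55 e 0.0000 clr 0.120 wr [ 0.4486 -0.4075  0.4428]
th0 [0.5362 0.1609 0.2391] q [ 1.2388  1.4151 -1.4991  2.343  -1.2598  0.16    1.2298] mg 0.00 e 0.2077 clr 0.025 wr [ 0.3401 -0.1384  0.2991]
th30 [0.5122 0.1737 0.2434] q [ 0.9542  0.7624 -1.2161  2.2463 -1.257   0.2241  0.2276] mg 0.00 e 0.0206 clr 0.031 wr [ 0.3917 -0.0798  0.4101]
th60 [0.5004 0.1799 0.2347] q [ 0.7072  0.6964 -0.8127  2.0866 -1.0285  0.7098 -0.4321] mg 0.23 e 0.0000 clr 0.020 wr [ 0.4615 -0.1069  0.3886]
th80 [0.5011 0.1795 0.2376] q [ 0.6564  0.7969 -0.721   1.9833 -0.9782  0.9324 -0.7055] mg 0.28 e 0.0000 clr 0.020 wr [ 0.5033 -0.1291  0.3479]
th100 [0.5087 0.1755 0.2414] q [ 0.6281  0.9168 -0.6677  1.8902 -0.9815  1.1218 -0.9438] mg 0.28 e 0.0000 clr 0.020 wr [ 0.5363 -0.1467  0.2948]
th118 [0.5206 0.1692 0.2453] q [ 0.6138  1.0261 -0.6396  1.8223 -1.0202  1.2649 -1.146 ] mg 0.24 e 0.0000 clr 0.018 wr [ 0.5552 -0.1567  0.2418]
th125 [0.5262 0.1662 0.2501] q [ 0.6115  1.0613 -0.6343  1.8031 -1.0453  1.3141 
[... 7516 characters left out ...]
2363] q [ 0.6358  0.7638 -0.699   1.9266 -0.8149  1.0056 -0.4334] mg 0.45 e 0.0000 clr 0.020 wr [ 0.5233 -0.1332  0.3715]
th80 [0.4891 0.163  0.239 ] q [ 0.5798  0.8645 -0.63    1.8263 -0.8161  1.2011 -0.6969] mg 0.44 e 0.0000 clr 0.020 wr [ 0.5628 -0.1438  0.3281]
th100 [0.4979 0.1606 0.2428] q [ 0.542   0.9738 -0.583   1.7394 -0.8577  1.3699 -0.9451] mg 0.40 e 0.0000 clr 0.020 wr [ 0.5922 -0.1516  0.275 ]
th118 [0.5114 0.157  0.2468] q [ 0.5198  1.0684 -0.5535  1.6805 -0.9255  1.4949 -1.1649] mg 0.33 e 0.0000 clr 0.010 wr [ 0.6072 -0.1557  0.2242]
th125 [0.5178 0.1553 0.2514] q [ 0.5146  1.0972 -0.5461  1.6657 -0.961   1.5367 -1.2535] mg 0.30 e 0.0000 clr 0.008 wr [ 0.6097 -0.1563  0.2079]
```

```bash
cat > p6.py <<'E'
from pour import *
from workcell import bot
qc=bot.observe()["qpos"]
def armclr(q):
    _,e,e2,w,t=pts(q); m=[9,None]
    for a,b,rad in ((e2,w,.07),(w,w+(t-w)*.6,.06)):
        for k in np.linspace(0,1,12):
            p=a+(b-a)*k
            for i,(x,y,r,h) in enumerate(OB+VOB+[(.57,.21,.15,.12)]):
                d=max(np.hypot(p[0]-x,p[1]-y)-r,p[2]-h)-rad
                if d<m[0]: m=[d,i]
    return m
q=np.array(qc); phi,spin=355,15
ps=[("lift",(Rg,Tg+[0,0,.23]))]+[("th%d"%th,pourpose(phi,th,spin)[0]) for th in (0,20,40,60,70,80,90,100,110,118,125)]
for n,pose in ps:
    tr,tw,rows=seg(q,pose,10); print(n,"tr",tr,"tw",tw); q=emu(q,rows)
    e=np.linalg.norm(err(q,pose[1],pose[0])); P=pts(q)
    print("   ",pose[1],"q",q,"mg %.2f e %.4f"%(mg(q),e),"clr %.3f"%clear2(pose[1]-.022*pose[0][:,2],pose[0][:,2]),"arm",armclr(q),"wr",P[3])
E
python3 p6.py
```

```text
lift tr [ 0.1988  0.0005 -0.1147] tw [ 0.003  -0.0056  0.0012]
    [ 0.6405 -0.1982  0.2791] q [ 1.1953  0.7776 -0.8543  1.7158 -0.7117  0.7625  0.3376] mg 0.55 e 0.0000 clr 0.120 arm [np.float64(0.13959150512857507), 5] wr [ 0.4486 -0.4075  0.4428]
th0 tr [ 0.0522 -0.3164  0.1702] tw [12.9949  0.0112 -7.4922]
    [0.5244 0.1435 0.2391] q [ 1.049   0.8468 -1.2822  2.2294 -0.9751  0.1765  0.5726] mg 0.02 e 0.0000 clr 0.025 arm [np.float64(0.06959150512857515), 7] wr [ 0.3932 -0.1084  0.4028]
th20 tr [-0.0005 -0.018  -0.0083] tw [ 9.2348 -7.6504 16.0059]
    [0.505  0.1452 0.2428] q [ 0.8298  0.6154 -0.9382  2.1184 -0.8913  0.5728  0.1424] mg 0.31 e 0.0000 clr 0.031 arm [np.float64(0.08418712709676279), 7] wr [ 0.4361 -0.1121  0.4338]
th40 tr [-0.0084 -0.0118 -0.0008] tw [ 9.2348 -7.6504 16.0059]
    [0.4907 0.1464 0.2407] q [ 0.6624  0.6101 -0.738   1.9927 -0.7525  0.8451 -0.2559] mg 0.44 e 0.0000 clr 0.029 arm [np.float64(0.08380394873028485), 7] wr [ 0.4896 -0.1168  0.436 ]
th60 tr [-0.0094 -0.0009  0.005 ] tw [ 9.2348 -7.6504 16.0059]
    [0.4831 0.1471 0.2332] q [ 0.5499  0.6969 -
[... 1171 characters left out ...]
4 -3.8252  8.003 ]
    [0.4976 0.1458 0.2419] q [ 0.3988  0.9898 -0.4722  1.5518 -0.7287  1.6059 -1.2284] mg 0.32 e 0.0000 clr 0.020 arm [np.float64(0.02537448030808548), 7] wr [ 0.665  -0.1322  0.2881]
th118 tr [ 0.0039 -0.0036 -0.0039] tw [ 3.6939 -3.0602  6.4024]
    [0.5039 0.1453 0.2437] q [ 0.3852  1.0379 -0.458   1.5139 -0.7634  1.6731 -1.3309] mg 0.26 e 0.0000 clr 0.020 arm [np.float64(0.016373902556445996), 7] wr [ 0.6759 -0.1331  0.2629]
th125 tr [ 0.0015 -0.0065 -0.004 ] tw [ 3.2322 -2.6776  5.6021]
    [0.5101 0.1447 0.2484] q [ 0.3757  1.0735 -0.4478  1.4865 -0.801   1.7282 -1.4246] mg 0.20 e 0.0000 clr 0.021 arm [np.float64(0.010696869641239587), 7] wr [ 0.683  -0.1337  0.2436]
```

Call:
apply_moves --commands '[{"travel": [0.009, 0, -0.005], "twist": [0, 0, 0], "claw": 0.04}, {"travel": [0.025, 0, -0.0144], "twist": [0, 0, 0], "claw": 0.04}, {"travel": [0.05, 0, -0.0288], "twist": [0, 0, 0], "claw": 0.04}, {"travel": [0.08, 0, -0.046], "twist": [0, 0, 0], "claw": 0.04}, {"travel": [0.11, 0, -0.0635], "twist": [0, 0, 0], "claw": 0.04}, {"travel": [0.14, 0, -0.081], "twist": [0, 0, 0], "claw": 0.04}, {"travel": [0.17, 0, -0.098], "twist": [0, 0, 0], "claw": 0.04}, {"travel": [0.19, 0, -0.11], "twist": [0, 0, 0], "claw": 0.04}, {"travel": [0.199, 0, -0.115], "twist": [0, 0, 0], "claw": 0.04}]'

```text
clock: 5.5
position: [0.6406, -0.1981, 0.2809]
tool_rot: [3.135, -1.046, 0.835]
force: [-0.4, 0.2, -2.2]
grip_width: 0.058
```

```bash
sed -i 's/zl=.195,V=V/zl=.20,V=V/; s/.195-low,.245-g/.20-low,.25-g/' pour.py; cat > nx.py <<'E'
from pour import *
from st import s,qc,bot
def nxt(pose,n=1):
    tr,tw,rows=seg(qc,pose,n)
    for a,b in rows[:-1]: print(np.round(a,4),np.round(b,2))
    q=emu(qc,rows+[rows[-1]]*12); print("emu",q,"mg %.2f"%mg(q),np.linalg.norm(err(q,pose[1],pose[0])))
def chkb():
    # beaker pose implied
    Rt=R.from_euler('xyz',s["tool_rot"]).as_matrix(); Rb=Rt@Rg.T; o=s["position"]-Rb@(Tg-C0)
    print("beaker org",o,"tilt",np.degrees(np.arccos(Rb[2,2])),"mouth",o+Rb@[0,0,.105])
E
python3 - <<'E'
from nx import *
chkb()
f=bot.grab_frame("wrist");cv2.imwrite("pics/w6.png",f["frame"])
nxt(pourpose(355,20,15)[0],10)
E
```

```text
t 5.5 q [ 1.1953  0.7729 -0.8547  1.7164 -0.7125  0.7625  0.3369] p [ 0.6406 -0.1981  0.2809] grip 0.057994235396587386 F [-0.4356  0.1861 -2.2352]
beaker org [ 0.6257 -0.2146  0.2368] tilt 0.17573622831151464 mouth [ 0.6256 -0.2143  0.3418]
[ 0.0053 -0.0332  0.0156] [ 2.17 -0.99  0.77]
[ 0.0106 -0.0664  0.0312] [ 4.33 -1.98  1.55]
[ 0.0159 -0.0995  0.0468] [ 6.5  -2.98  2.32]
[ 0.0211 -0.1327  0.0623] [ 8.66 -3.97  3.09]
[ 0.0264 -0.1659  0.0779] [10.83 -4.96  3.87]
[ 0.0317 -0.1991  0.0935] [12.99 -5.95  4.64]
[ 0.037  -0.2323  0.1091] [15.16 -6.94  5.41]
[ 0.0423 -0.2655  0.1247] [17.32 -7.94  6.19]
[ 0.0476 -0.2986  0.1403] [19.49 -8.93  6.96]
[ 0.0529 -0.3318  0.1558] [21.65 -9.92  7.73]
emu [ 0.8576  0.6218 -0.9788  2.1142 -0.8486  0.5642  0.0954] mg 0.32 2.3264992958201086e-16
```

View pics/w6.png

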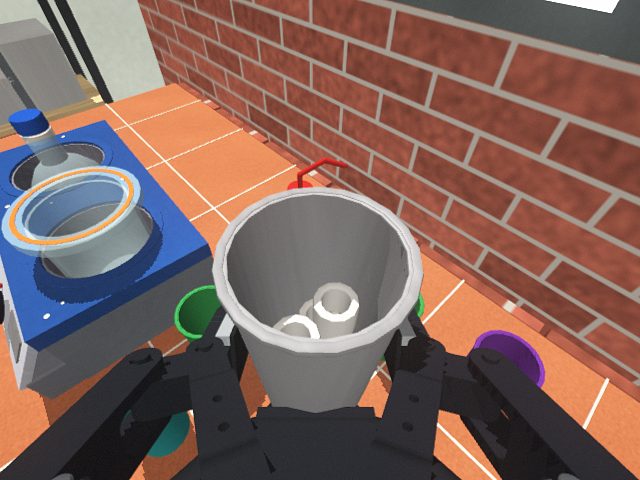

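Call:
apply_moves --commands '[{"travel": [0.003, -0.017, 0.008], "twist": [0, 0, 0], "claw": 0.04}, {"travel": [0.008, -0.05, 0.0235], "twist": [2.2, -1, 0.8], "claw": 0.04}, {"travel": [0.0145, -0.09, 0.0425], "twist": [4.3, -2, 1.5], "claw": 0.04}, {"travel": [0.021, -0.133, 0.062], "twist": [7, -3.2, 2.5], "claw": 0.04}, {"travel": [0.028, -0.176, 0.083], "twist": [10, -4.6, 3.6], "claw": 0.04}, {"travel": [0.035, -0.22, 0.103], "twist": [13, -6, 4.6], "claw": 0.04}, {"travel": [0.041, -0.26, 0.122], "twist": [16, -7.3, 5.7], "claw": 0.04}, {"travel": [0.047, -0.295, 0.139], "twist": [18.5, -8.5, 6.6], "claw": 0.04}, {"travel": [0.051, -0.32, 0.15], "twist": [20.5, -9.4, 7.3], "claw": 0.04}, {"travel": [0.053, -0.332, 0.156], "twist": [21.6, -9.9, 7.7], "claw": 0.04}]'

```text
clock: 6.55
position: [0.5032, 0.1474, 0.2453]
tool_rot: [-2.64, -0.846, 0.682]
force: [0.3, -0.4, -1.4]
grip_width: 0.0584
```

```bash
python3 - <<'E'
from nx import *
chkb()
f=bot.grab_frame("top");cv2.imwrite("pics/t7.png",cv2.resize(f["frame"][150:390,60:380],None,fx=2.5,fy=2.5,interpolation=cv2.INTER_CUBIC))
f=bot.grab_frame("side");cv2.imwrite("pics/s7.png",cv2.resize(f["frame"][150:390,180:500],None,fx=2.5,fy=2.5,interpolation=cv2.INTER_CUBIC))
nxt(pourpose(355,60,15)[0],5)
E
```

```text
t 6.55 q [ 0.8536  0.6267 -0.9786  2.1183 -0.8532  0.5604  0.1009] p [0.5032 0.1474 0.2453] grip 0.058398112870572956 F [ 0.3086 -0.4044 -1.4352]
beaker org [0.4785 0.1291 0.2068] tilt 20.183163369470744 mouth [0.5145 0.1258 0.3054]
[-0.0032 -0.0028 -0.0001] [ 3.64 -3.05  6.4 ]
[-0.0064 -0.0056 -0.0001] [ 7.27 -6.09 12.79]
[-0.0096 -0.0084 -0.0002] [10.91 -9.14 19.19]
[-0.0128 -0.0112 -0.0002] [ 14.55 -12.18  25.59]
[-0.016  -0.014  -0.0003] [ 18.18 -15.23  31.98]
emu [ 0.5658  0.6948 -0.6436  1.8594 -0.6636  1.0784 -0.5873] mg 0.57 1.7620648512896673e-16
```

View pics/t7.png

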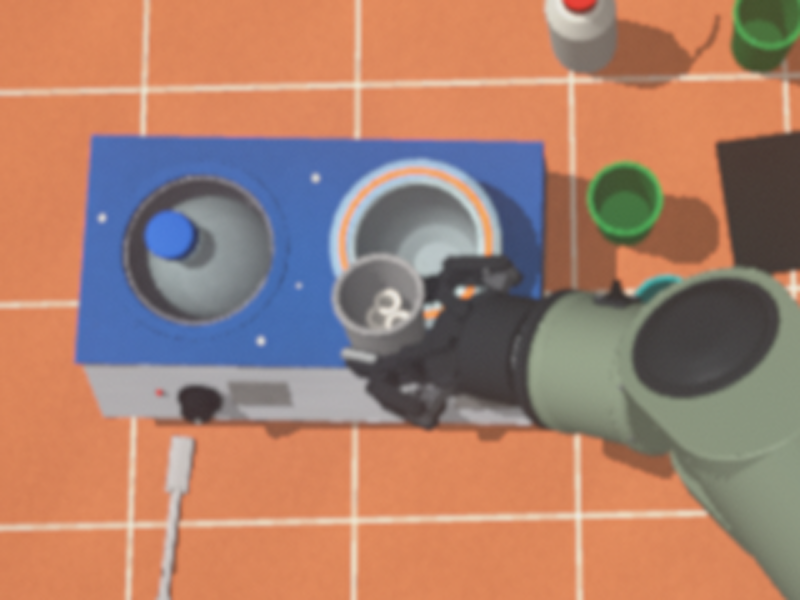

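View pics/s7.png

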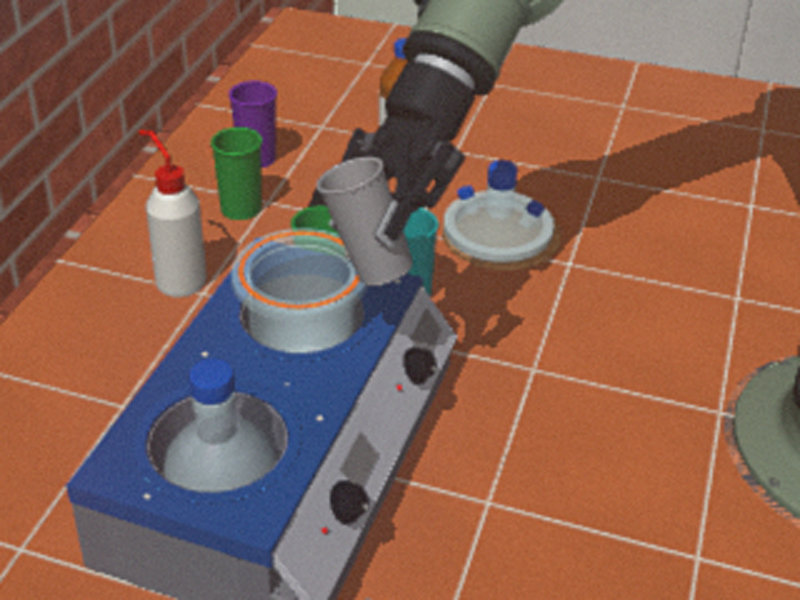

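Call:
apply_moves --commands '[{"travel": [-0.003, -0.003, 0], "twist": [3, -2.5, 5.3], "claw": 0.04}, {"travel": [-0.0055, -0.005, 0], "twist": [6, -5.1, 10.7], "claw": 0.04}, {"travel": [-0.008, -0.007, 0], "twist": [9.1, -7.6, 16], "claw": 0.04}, {"travel": [-0.011, -0.0095, 0], "twist": [12.1, -10.1, 21.3], "claw": 0.04}, {"travel": [-0.0135, -0.012, 0], "twist": [15.2, -12.7, 26.7], "claw": 0.04}, {"travel": [-0.016, -0.014, 0], "twist": [18.2, -15.2, 32], "claw": 0.04}]'

```text
clock: 7.25
position: [0.4855, 0.1437, 0.2379]
tool_rot: [-2.162, -0.269, 0.407]
force: [0.4, -0.1, -1.4]
grip_width: 0.0585
```

```bash
python3 - <<'E'
from nx import *
chkb()
f=bot.grab_frame("top");cv2.imwrite("pics/t8.png",cv2.resize(f["frame"][190:350,80:300],None,fx=3.6,fy=3.6,interpolation=cv2.INTER_CUBIC))
print(onz(f,212,267.2,.3054))
nxt(pourpose(355,85,15)[0],5)
nxt(pourpose(355,100,15)[0],5)
E
```

```text
t 7.25 q [ 0.5706  0.6968 -0.6431  1.8546 -0.6605  1.0809 -0.592 ] p [0.4855 0.1437 0.2379] grip 0.05848960369958779 F [ 0.3767 -0.1207 -1.3965]
beaker org [0.4413 0.1273 0.2233] tilt 60.09940003098903 mouth [0.532  0.1189 0.2756]
[0.5158 0.126  0.3054]
[ 0.0003 -0.0009  0.0002] [ 2.32 -1.96  3.95]
[ 0.0006 -0.0019  0.0003] [ 4.63 -3.92  7.9 ]
[ 0.0008 -0.0028  0.0005] [ 6.95 -5.88 11.85]
[ 0.0011 -0.0037  0.0006] [ 9.27 -7.83 15.8 ]
[ 0.0014 -0.0046  0.0008] [11.58 -9.79 19.75]
emu [ 0.4734  0.8332 -0.5546  1.6945 -0.6541  1.3597 -0.9279] mg 0.57 1.6540999895173965e-16
[ 0.0016 -0.0008 -0.0005] [ 3.69 -3.11  6.35]
[ 0.0031 -0.0016 -0.001 ] [ 7.39 -6.22 12.71]
[ 0.0047 -0.0024 -0.0015] [11.08 -9.33 19.06]
[ 0.0062 -0.0032 -0.002 ] [ 14.78 -12.44  25.41]
[ 0.0078 -0.004  -0.0025] [ 18.47 -15.55  31.77]
emu [ 0.4329  0.9253 -0.5152  1.6047 -0.6861  1.511  -1.118 ] mg 0.42 2.0647446651445853e-16
```

View pics/t8.png

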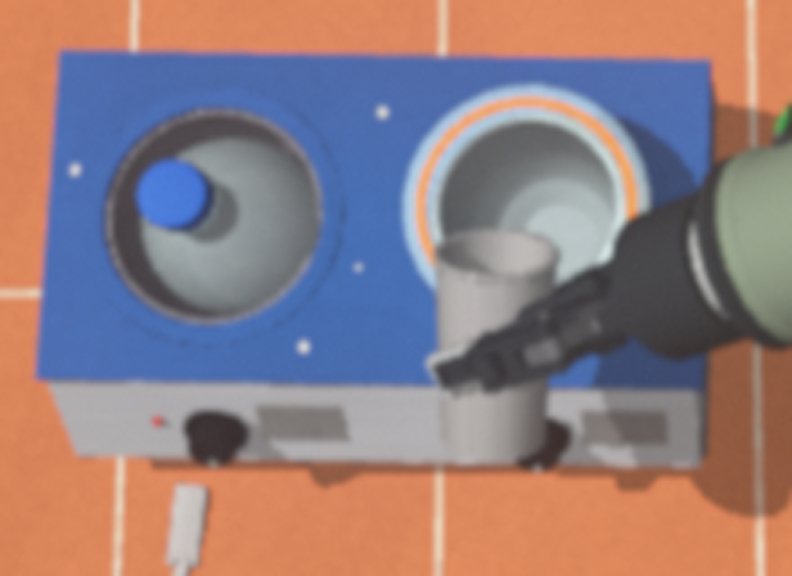

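Call:
apply_moves --commands '[{"travel": [0.0003, -0.001, 0], "twist": [2.3, -2, 4], "claw": 0.04}, {"travel": [0.0006, -0.002, 0], "twist": [4.6, -3.9, 7.9], "claw": 0.04}, {"travel": [0.001, -0.003, 0], "twist": [6.9, -5.9, 11.9], "claw": 0.04}, {"travel": [0.001, -0.0035, 0], "twist": [8.6, -7.3, 14.7], "claw": 0.04}, {"travel": [0.0015, -0.004, 0.0005], "twist": [10.1, -8.5, 17.3], "claw": 0.04}, {"travel": [0.002, -0.0045, 0.0005], "twist": [11.6, -9.8, 19.8], "claw": 0.04}, {"travel": [0.003, -0.0045, 0], "twist": [13, -10.9, 22.3], "claw": 0.04}, {"travel": [0.004, -0.0045, -0.001], "twist": [14.4, -12.1, 24.7], "claw": 0.04}, {"travel": [0.005, -0.0045, -0.0015], "twist": [15.7, -13.3, 27.1], "claw": 0.04}]'

```text
clock: 8.2
position: [0.4883, 0.1466, 0.2436]
tool_rot: [-1.882, 0.251, 0.409]
force: [-0.3, -0.1, -2.3]
grip_width: 0.0581
```

```bash
python3 - <<'E'
from nx import *
chkb()
f=bot.grab_frame("top");cv2.imwrite("pics/t9.png",cv2.resize(f["frame"][190:350,80:300],None,fx=3.6,fy=3.6,interpolation=cv2.INTER_CUBIC))
nxt(pourpose(355,110,15)[0],5)
nxt(pourpose(355,120,15)[0],5)
E
```

```text
t 8.2 q [ 0.4492  0.8873 -0.5317  1.6399 -0.6701  1.4507 -1.0419] p [0.4883 0.1466 0.2436] grip 0.05806371127405808 F [-0.2846 -0.1327 -2.2559]
beaker org [0.4432 0.1301 0.255 ] tilt 93.8697595531819 mouth [0.5476 0.1209 0.2479]
[ 0.0014 -0.0007 -0.0012] [ 1.48 -1.24  2.58]
[ 0.0029 -0.0014 -0.0023] [ 2.97 -2.49  5.16]
[ 0.0043 -0.002  -0.0035] [ 4.45 -3.73  7.74]
[ 0.0058 -0.0027 -0.0047] [ 5.93 -4.97 10.32]
[ 0.0072 -0.0034 -0.0059] [ 7.42 -6.22 12.91]
emu [ 0.4126  0.9871 -0.4956  1.5516 -0.72    1.6015 -1.2454] mg 0.33 3.234268675739909e-17
[ 0.0027 -0.0013 -0.0022] [ 2.41 -2.01  4.18]
[ 0.0053 -0.0027 -0.0044] [ 4.81 -4.02  8.36]
[ 0.008  -0.004  -0.0066] [ 7.22 -6.02 12.55]
[ 0.0107 -0.0054 -0.0088] [ 9.62 -8.03 16.73]
[ 0.0133 -0.0067 -0.011 ] [ 12.03 -10.04  20.91]
emu [ 0.3952  1.0452 -0.4772  1.5061 -0.7659  1.684  -1.3737] mg 0.25 1.4114888637458482e-16
```

View pics/t9.png

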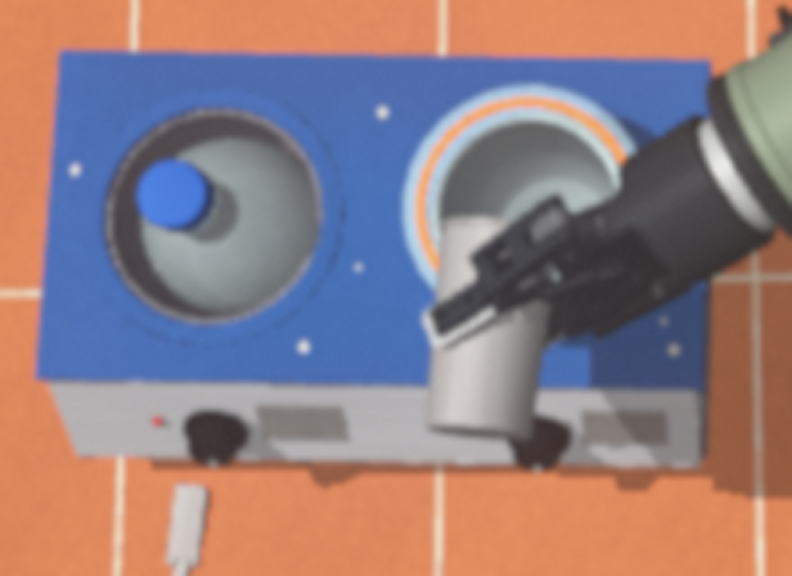

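Call:
apply_moves --commands '[{"travel": [0.001, -0.0005, -0.001], "twist": [1.1, -0.9, 1.9], "claw": 0.04}, {"travel": [0.002, -0.001, -0.002], "twist": [2.1, -1.8, 3.7], "claw": 0.04}, {"travel": [0.003, -0.0015, -0.0025], "twist": [3.2, -2.7, 5.5], "claw": 0.04}, {"travel": [0.004, -0.002, -0.0035], "twist": [4.2, -3.6, 7.4], "claw": 0.04}, {"travel": [0.005, -0.0025, -0.004], "twist": [5.3, -4.4, 9.2], "claw": 0.04}, {"travel": [0.006, -0.003, -0.005], "twist": [6.4, -5.3, 11.1], "claw": 0.04}, {"travel": [0.0072, -0.0034, -0.006], "twist": [7.4, -6.2, 12.9], "claw": 0.04}, {"travel": [0.0072, -0.0034, -0.006], "twist": [7.4, -6.2, 12.9], "claw": 0.04}]'

```text
clock: 9.05
position: [0.4972, 0.1468, 0.2468]
tool_rot: [-1.73, 0.498, 0.468]
force: [0.5, -0.1, -2.4]
grip_width: 0.058
```

```bash
python3 - <<'E'
from nx import *
chkb()
f=bot.grab_frame("top");cv2.imwrite("pics/t10.png",cv2.resize(f["frame"][190:350,80:300],None,fx=3.6,fy=3.6,interpolation=cv2.INTER_CUBIC))
nxt(pourpose(355,120,15)[0],4)
nxt(pourpose(355,125,15)[0],5)
E
```

```text
t 9.05 q [ 0.4105  0.9875 -0.4958  1.5514 -0.7201  1.6027 -1.248 ] p [0.4972 0.1468 0.2468] grip 0.05798151543866135 F [ 0.4504 -0.1279 -2.3867]
beaker org [0.4571 0.1297 0.27  ] tilt 110.16721798781138 mouth [0.5553 0.1213 0.2338]
[ 0.0012 -0.0012 -0.0016] [ 1.16 -0.91  1.97]
[ 0.0023 -0.0024 -0.0031] [ 2.32 -1.83  3.93]
[ 0.0035 -0.0037 -0.0047] [ 3.48 -2.74  5.9 ]
[ 0.0046 -0.0049 -0.0062] [ 4.64 -3.65  7.86]
emu [ 0.3954  1.0453 -0.4775  1.5061 -0.7657  1.6839 -1.3738] mg 0.25 3.140322969202703e-17
[ 0.0013 -0.0019 -0.0019] [ 1.39 -1.11  2.37]
[ 0.0025 -0.0037 -0.0037] [ 2.78 -2.23  4.74]
[ 0.0038 -0.0056 -0.0056] [ 4.17 -3.34  7.12]
[ 0.0051 -0.0074 -0.0075] [ 5.56 -4.46  9.49]
[ 0.0064 -0.0093 -0.0094] [ 6.95 -5.57 11.86]
emu [ 0.3885  1.0703 -0.4699  1.4873 -0.7936  1.7222 -1.4405] mg 0.21 1.6089009663508745e-16
```

View pics/t10.png

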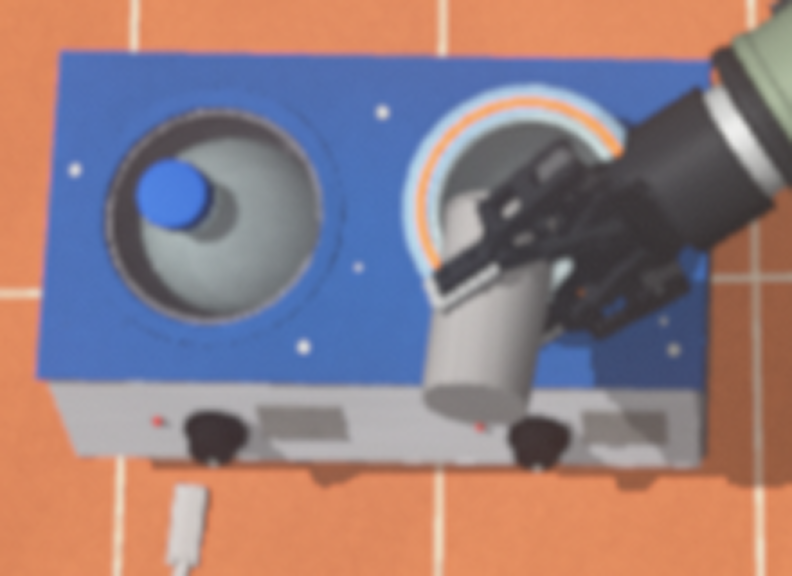

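Call:
apply_moves --commands '[{"travel": [0.001, -0.001, -0.0015], "twist": [1.1, -0.9, 1.9], "claw": 0.04}, {"travel": [0.0023, -0.0024, -0.003], "twist": [2.3, -1.8, 3.9], "claw": 0.04}, {"travel": [0.0035, -0.0037, -0.0047], "twist": [3.5, -2.7, 5.9], "claw": 0.04}, {"travel": [0.0046, -0.005, -0.0062], "twist": [4.6, -3.7, 7.9], "claw": 0.04}, {"travel": [0.0046, -0.005, -0.0062], "twist": [4.6, -3.7, 7.9], "claw": 0.04}, {"travel": [0.0046, -0.005, -0.0062], "twist": [4.6, -3.7, 7.9], "claw": 0.04}]'

```text
clock: 9.7
position: [0.5055, 0.1452, 0.2504]
tool_rot: [-1.621, 0.638, 0.526]
force: [0.8, 0.2, -2.4]
grip_width: 0.0579
```

```bash
python3 - <<'E'
from nx import *
chkb()
f=bot.grab_frame("side");cv2.imwrite("pics/s11.png",cv2.resize(f["frame"][190:340,200:400],None,fx=4,fy=4,interpolation=cv2.INTER_CUBIC))
f=bot.grab_frame("wrist");cv2.imwrite("pics/w11.png",f["frame"])
E
```

```text
t 9.7 q [ 0.3953  1.0429 -0.4782  1.5063 -0.7644  1.6833 -1.3724] p [0.5055 0.1452 0.2504] grip 0.05791175049226374 F [ 0.8037  0.1559 -2.3769]
beaker org [0.4698 0.1278 0.2796] tilt 119.7739173876613 mouth [0.5606 0.1199 0.2275]
```

View pics/s11.png

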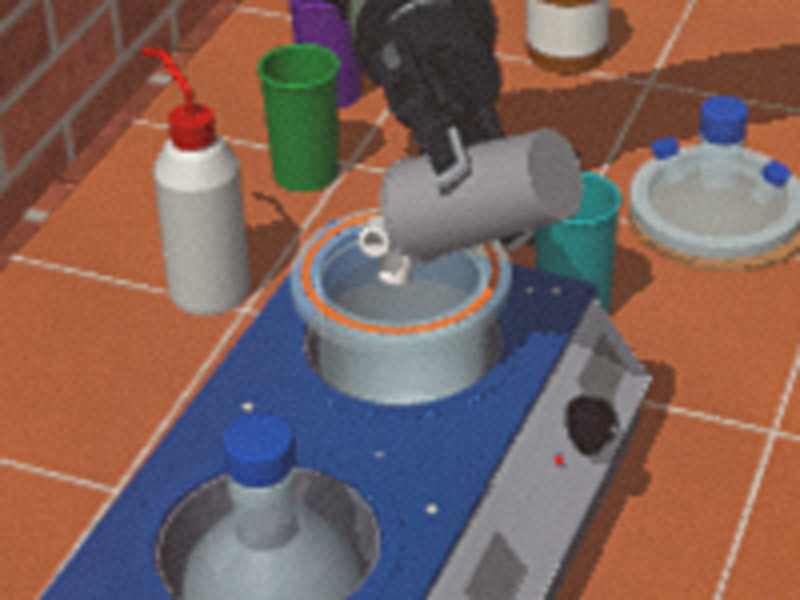

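View pics/w11.png

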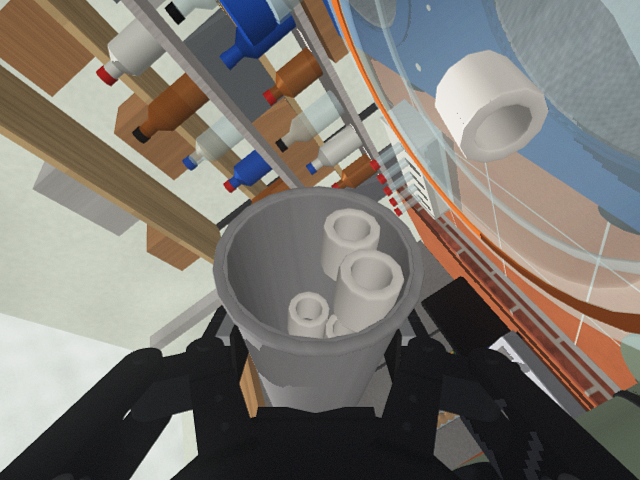

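Call:
apply_moves --commands '[{"travel": [0, 0, 0], "twist": [0, 0, 0], "claw": 0.04}, {"travel": [0, 0, 0], "twist": [0, 0, 0], "claw": 0.04}, {"travel": [0, 0, 0], "twist": [0, 0, 0], "claw": 0.04}]'

```text
clock: 10.1
position: [0.5056, 0.1451, 0.2506]
tool_rot: [-1.62, 0.639, 0.526]
force: [-0.4, 0.4, -1.9]
grip_width: 0.0579
```

```bash
python3 - <<'E'
from nx import *
chkb()
f=bot.grab_frame("side");cv2.imwrite("pics/s12.png",cv2.resize(f["frame"][190:340,200:400],None,fx=4,fy=4,interpolation=cv2.INTER_CUBIC))
f=bot.grab_frame("wrist");cv2.imwrite("pics/w12.png",f["frame"])
nxt(pourpose(355,127,15)[0],3)
E
```

```text
t 10.1 q [ 0.3953  1.0431 -0.478   1.506  -0.7648  1.6839 -1.3734] p [0.5056 0.1451 0.2506] grip 0.05785248671281087 F [-0.3809  0.3872 -1.9303]
beaker org [0.4699 0.1277 0.2798] tilt 119.84333718511557 mouth [0.5607 0.1198 0.2276]
[ 0.0007 -0.002  -0.0013] [ 1.12 -0.9   1.9 ]
[ 0.0013 -0.004  -0.0027] [ 2.24 -1.81  3.81]
[ 0.002 -0.006 -0.004] [ 3.36 -2.71  5.71]
emu [ 0.3861  1.0801 -0.4672  1.4805 -0.8052  1.7366 -1.4673] mg 0.19 2.0724539732606793e-16
```

View pics/w12.png

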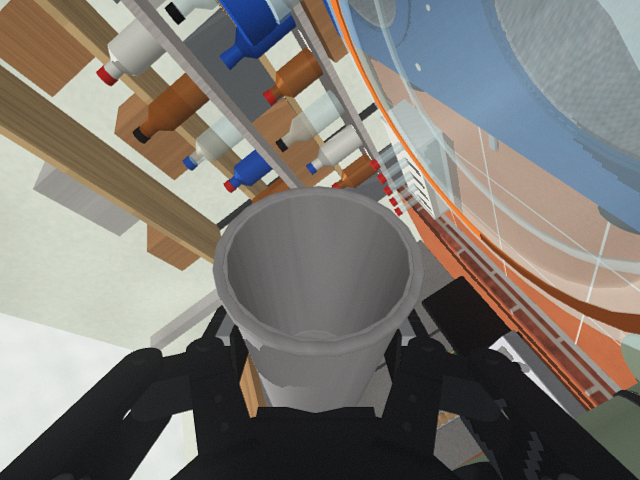

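View pics/s12.png

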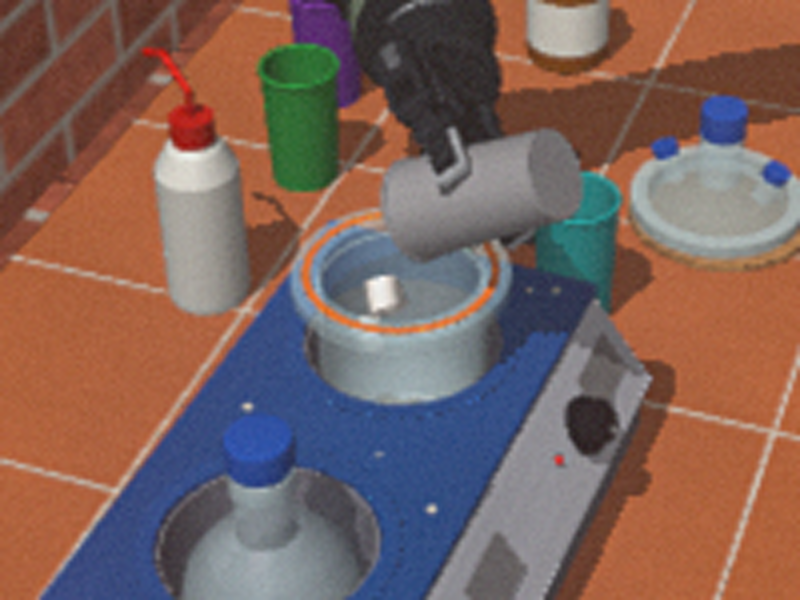

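```bash
python3 - <<'E'
from nx import *
nxt(pourpose(355,60,15)[0],8)
E
```

```text
t 10.2 q [ 0.3953  1.0433 -0.4779  1.506  -0.7648  1.684  -1.3736] p [0.5056 0.1451 0.2505] grip 0.05797886944861736 F [ 0.0026  0.0492 -1.1149]
[-0.0009  0.0025  0.0017] [-3.45  2.87 -5.99]
[-0.0018  0.0051  0.0035] [ -6.9    5.74 -11.98]
[-0.0027  0.0076  0.0052] [-10.35   8.61 -17.96]
[-0.0036  0.0102  0.007 ] [-13.8   11.48 -23.95]
[-0.0045  0.0127  0.0087] [-17.25  14.35 -29.94]
[-0.0054  0.0153  0.0105] [-20.7   17.22 -35.93]
[-0.0063  0.0178  0.0122] [-24.14  20.09 -41.91]
[-0.0072  0.0204  0.014 ] [-27.59  22.96 -47.9 ]
emu [ 0.5657  0.6947 -0.6434  1.8594 -0.6637  1.0784 -0.5872] mg 0.57 1.1740244333863324e-16
```

Call:
apply_moves --commands '[{"travel": [-0.001, 0.0025, 0.0017], "twist": [-3.45, 2.87, -6], "claw": 0.04}, {"travel": [-0.002, 0.005, 0.0035], "twist": [-6.9, 5.74, -12], "claw": 0.04}, {"travel": [-0.003, 0.0076, 0.005], "twist": [-10.35, 8.6, -18], "claw": 0.04}, {"travel": [-0.004, 0.01, 0.007], "twist": [-13.8, 11.5, -24], "claw": 0.04}, {"travel": [-0.0045, 0.0127, 0.0087], "twist": [-17.25, 14.35, -30], "claw": 0.04}, {"travel": [-0.0054, 0.0153, 0.0105], "twist": [-20.7, 17.2, -36], "claw": 0.04}, {"travel": [-0.0063, 0.018, 0.0122], "twist": [-24.1, 20.1, -42], "claw": 0.04}, {"travel": [-0.0072, 0.02, 0.014], "twist": [-27.6, 23, -48], "claw": 0.04}, {"travel": [-0.0072, 0.02, 0.014], "twist": [-27.6, 23, -48], "claw": 0.04}]'

```text
clock: 11.1
position: [0.4824, 0.1471, 0.2389]
tool_rot: [-2.165, -0.276, 0.414]
force: [0.3, -0.2, -1.4]
grip_width: 0.0581
```

```bash
python3 - <<'E'
from nx import *
chkb()
f=bot.grab_frame("top");cv2.imwrite("pics/t13.png",cv2.resize(f["frame"][190:350,80:300],None,fx=3.6,fy=3.6,interpolation=cv2.INTER_CUBIC))
nxt(pourpose(355,20,15)[0],5)
E
```

```text
t 11.1 q [ 0.5677  0.6907 -0.6453  1.8632 -0.665   1.0754 -0.5828] p [0.4824 0.1471 0.2389] grip 0.05805295784965443 F [ 0.2828 -0.1663 -1.4087]
beaker org [0.4385 0.1304 0.2239] tilt 59.68376747653842 mouth [0.5288 0.1226 0.2769]
[ 0.0043  0.0007 -0.0021] [-3.67  3.04 -6.35]
[ 0.0086  0.0015 -0.0043] [ -7.33   6.08 -12.7 ]
[ 0.013   0.0022 -0.0064] [-11.     9.12 -19.05]
[ 0.0173  0.003  -0.0086] [-14.66  12.16 -25.4 ]
[ 0.0216  0.0037 -0.0107] [-18.33  15.2  -31.75]
emu [ 0.8407  0.6102 -0.9526  2.1149 -0.8764  0.5768  0.1207] mg 0.32 9.781824149473107e-17
```

View pics/t13.png

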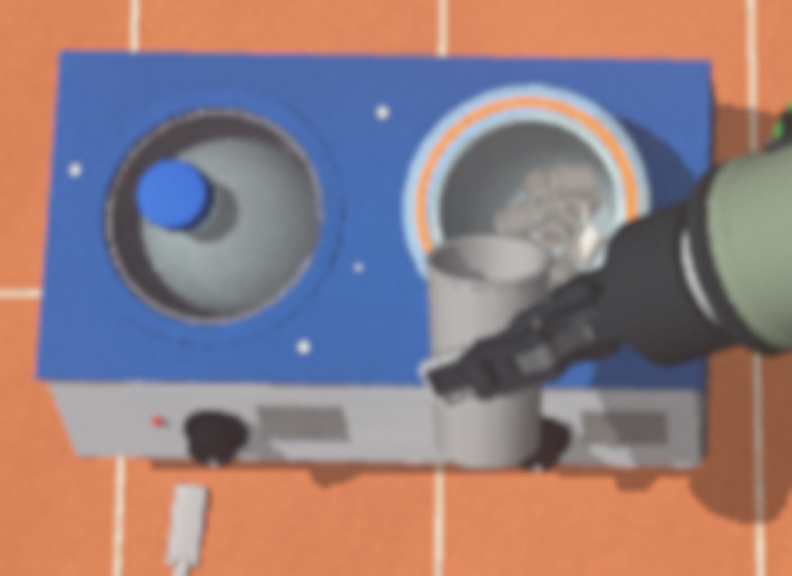

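Call:
apply_moves --commands '[{"travel": [0.004, 0.001, -0.002], "twist": [-3.67, 3.04, -6.35], "claw": 0.04}, {"travel": [0.009, 0.0015, -0.004], "twist": [-7.33, 6.1, -12.7], "claw": 0.04}, {"travel": [0.013, 0.002, -0.0065], "twist": [-11, 9.1, -19], "claw": 0.04}, {"travel": [0.017, 0.003, -0.0085], "twist": [-14.7, 12.2, -25.4], "claw": 0.04}, {"travel": [0.022, 0.004, -0.011], "twist": [-18.3, 15.2, -31.8], "claw": 0.04}, {"travel": [0.022, 0.004, -0.011], "twist": [-18.3, 15.2, -31.8], "claw": 0.04}]'

```text
clock: 11.75
position: [0.5063, 0.1448, 0.2467]
tool_rot: [-2.637, -0.846, 0.677]
force: [-0.0, -0.0, -1.5]
grip_width: 0.058
```

```bash
python3 - <<'E'
from nx import *
chkb()
nxt((Rg,Tg+[0,0,.23]),10)
E
```

```text
t 11.75 q [ 0.8391  0.6159 -0.9506  2.1112 -0.8736  0.5792  0.1169] p [0.5063 0.1448 0.2467] grip 0.0579552618314208 F [-0.0415 -0.0218 -1.5201]
beaker org [0.4814 0.1267 0.2082] tilt 20.25884203785681 mouth [0.5176 0.1231 0.3067]
[-0.0049  0.0258 -0.0261] [-2.17  1.   -0.79]
[-0.0098  0.0515 -0.0522] [-4.34  1.99 -1.58]
[-0.0147  0.0773 -0.0783] [-6.52  2.99 -2.37]
[-0.0196  0.1031 -0.1044] [-8.69  3.98 -3.16]
[-0.0245  0.1288 -0.1305] [-10.86   4.98  -3.96]
[-0.0294  0.1546 -0.1566] [-13.03   5.97  -4.75]
[-0.0343  0.1804 -0.1827] [-15.21   6.97  -5.54]
[-0.0392  0.2062 -0.2088] [-17.38   7.96  -6.33]
[-0.0441  0.2319 -0.2349] [-19.55   8.96  -7.12]
[-0.049   0.2577 -0.261 ] [-21.72   9.96  -7.91]
emu [ 1.1791  0.7667 -0.8256  1.7167 -0.7409  0.7738  0.3602] mg 0.52 1.1513293287165066e-16
```

Call:
apply_moves --commands '[{"travel": [-0.004, 0.02, -0.021], "twist": [0, 0, 0], "claw": 0.04}, {"travel": [-0.01, 0.0515, -0.052], "twist": [-2, 1, -0.8], "claw": 0.04}, {"travel": [-0.0165, 0.087, -0.088], "twist": [-5, 2.3, -1.8], "claw": 0.04}, {"travel": [-0.0235, 0.123, -0.125], "twist": [-8.7, 4, -3.2], "claw": 0.04}, {"travel": [-0.03, 0.16, -0.162], "twist": [-12.5, 5.7, -4.5], "claw": 0.04}, {"travel": [-0.0375, 0.197, -0.199], "twist": [-16, 7.3, -5.8], "claw": 0.04}, {"travel": [-0.044, 0.232, -0.235], "twist": [-19.5, 9, -7.1], "claw": 0.04}, {"travel": [-0.049, 0.258, -0.261], "twist": [-21.7, 10, -7.9], "claw": 0.04}, {"travel": [-0.049, 0.258, -0.261], "twist": [-21.7, 10, -7.9], "claw": 0.04}, {"travel": [-0.049, 0.258, -0.261], "twist": [-21.7, 10, -7.9], "claw": 0.04}]'

```text
clock: 12.75
position: [0.6417, -0.1988, 0.279]
tool_rot: [-3.133, -1.047, 0.822]
force: [-0.2, -0.0, -0.7]
grip_width: 0.058
```

```bash
python3 - <<'E'
from nx import *
chkb()
nxt((Rg,Tg+[0,0,.02]),6)
nxt((Rg,Tg+[0,0,.0]),6)
f=bot.grab_frame("wrist");cv2.imwrite("pics/w14.png",f["frame"])
E
```

```text
t 12.75 q [ 1.1728  0.7658 -0.818   1.7113 -0.7425  0.7803  0.3554] p [ 0.6417 -0.1988  0.279 ] grip 0.05797136860661125 F [-0.1974 -0.0305 -0.6961]
beaker org [ 0.6267 -0.215   0.235 ] tilt 0.2829712259166094 mouth [ 0.6271 -0.2153  0.34  ]
[-0.0304 -0.      0.0175] [-0.02  0.01 -0.04]
[-0.0608 -0.0001  0.0349] [-0.05  0.01 -0.08]
[-0.0912 -0.0001  0.0524] [-0.07  0.02 -0.12]
[-0.1216 -0.0002  0.0698] [-0.1   0.03 -0.16]
[-0.1519 -0.0002  0.0873] [-0.12  0.04 -0.2 ]
[-0.1823 -0.0002  0.1047] [-0.15  0.04 -0.24]
emu [ 1.1609  1.1257 -0.7962  1.7339 -0.704   0.5527  0.6303] mg 0.39 1.3772763212539698e-16
[-0.0333 -0.      0.0191] [-0.02  0.01 -0.04]
[-0.0665 -0.      0.0382] [-0.05  0.01 -0.08]
[-0.0998 -0.0001  0.0574] [-0.07  0.02 -0.12]
[-0.1331 -0.0001  0.0765] [-0.1   0.03 -0.16]
[-0.1664 -0.0001  0.0956] [-0.12  0.04 -0.2 ]
[-0.1996 -0.0001  0.1147] [-0.15  0.04 -0.24]
emu [ 1.1591  1.162  -0.7917  1.7251 -0.6976  0.5389  0.6521] mg 0.38 1.4622277640958215e-16
```

View pics/w14.png

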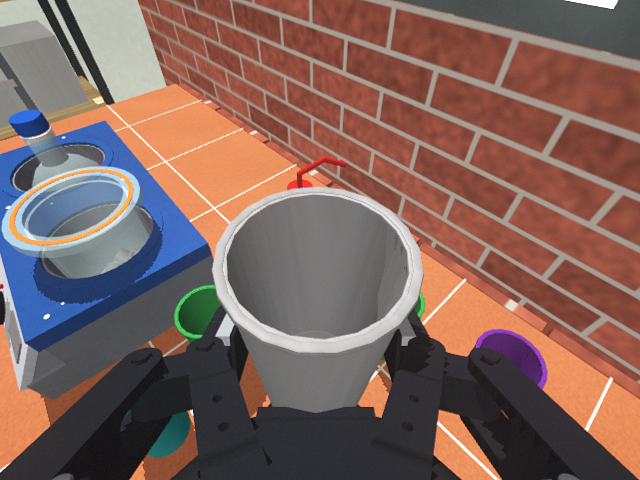

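Call:
apply_moves --commands '[{"travel": [-0.02, 0, 0.0115], "twist": [0, 0, 0], "claw": 0.04}, {"travel": [-0.055, 0, 0.0316], "twist": [0, 0, 0], "claw": 0.04}, {"travel": [-0.09, 0, 0.0517], "twist": [0, 0, 0], "claw": 0.04}, {"travel": [-0.125, 0, 0.0718], "twist": [0, 0, 0], "claw": 0.04}, {"travel": [-0.15, 0, 0.0862], "twist": [0, 0, 0], "claw": 0.04}, {"travel": [-0.17, 0, 0.0977], "twist": [0, 0, 0], "claw": 0.04}, {"travel": [-0.182, 0, 0.1046], "twist": [0, 0, 0], "claw": 0.04}, {"travel": [-0.188, 0, 0.108], "twist": [0, 0, 0], "claw": 0.04}, {"travel": [-0.192, 0, 0.1103], "twist": [0, 0, 0], "claw": 0.04}, {"travel": [-0.192, 0, 0.1103], "twist": [0, 0, 0], "claw": 0.04}]'

```text
clock: 13.8
position: [0.6418, -0.1989, 0.0588]
tool_rot: [3.137, -1.047, 0.834]
force: [0.1, 0.6, -1.0]
grip_width: 0.0581
```

```bash
python3 - <<'E'
from nx import *
chkb()
nxt((Rg,Tg+[0,0,.0]),2)
f=bot.grab_frame("side");cv2.imwrite("pics/s15.png",cv2.resize(f["frame"][170:300,250:430],None,fx=4.4,fy=4.4,interpolation=cv2.INTER_CUBIC))
E
```

```text
t 13.8 q [ 1.1578  1.1436 -0.7928  1.7267 -0.7002  0.5469  0.641 ] p [ 0.6418 -0.1989  0.0588] grip 0.05808622029017944 F [ 0.1258  0.6259 -1.0106]
beaker org [ 0.6269 -0.2153  0.0147] tilt 0.10532430333735317 mouth [ 0.6268 -0.2151  0.1197]
[-0.0045 -0.0006  0.0023] [0.   0.02 0.06]
[-0.009  -0.0012  0.0046] [0.   0.04 0.11]
emu [ 1.159   1.1619 -0.7915  1.7251 -0.6979  0.539   0.6523] mg 0.38 1.1919722453849187e-16
```

View pics/s15.png

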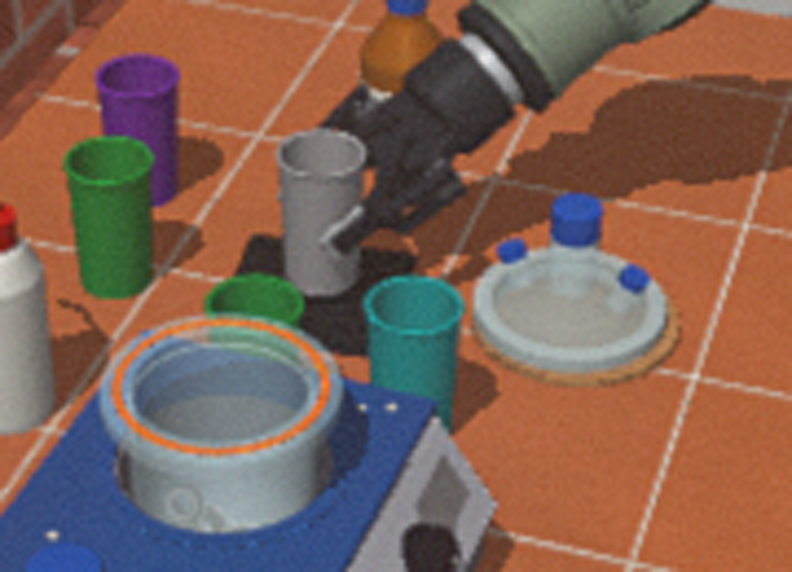

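Lower in 2 mm steps and watch the force.

Call:
apply_moves --commands '[{"travel": [-0.003, 0, 0.0017], "twist": [0, 0, 0], "claw": 0.04}, {"travel": [-0.006, 0, 0.0035], "twist": [0, 0, 0], "claw": 0.04}, {"travel": [-0.008, 0, 0.0046], "twist": [0, 0, 0], "claw": 0.04}, {"travel": [-0.0085, 0, 0.0049], "twist": [0, 0, 0], "claw": 0.04}, {"travel": [-0.0085, 0, 0.0049], "twist": [0, 0, 0], "claw": 0.04}]'

```text
clock: 14.35
position: [0.6418, -0.1989, 0.0491]
tool_rot: [3.136, -1.048, 0.835]
force: [-2.6, -0.9, 5.0]
grip_width: 0.0582
```

Call:
apply_moves --commands '[{"travel": [0, 0, 0], "twist": [0, 0, 0], "claw": 0.062}, {"travel": [0, 0, 0], "twist": [0, 0, 0], "claw": 0.07}, {"travel": [0, 0, 0], "twist": [0, 0, 0], "claw": 0.085}, {"travel": [0, 0, 0], "twist": [0, 0, 0], "claw": 0.085}, {"travel": [0, 0, 0], "twist": [0, 0, 0], "claw": 0.085}]'

```text
clock: 14.85
position: [0.6416, -0.199, 0.0486]
tool_rot: [3.137, -1.047, 0.834]
force: [0.1, 1.0, 0.1]
grip_width: 0.0848
```

```bash
python3 - <<'E'
from nx import *
f=bot.grab_frame("wrist");cv2.imwrite("pics/w16.png",f["frame"])
E
```

```text
t 14.85 q [ 1.1573  1.1619 -0.7906  1.7224 -0.697   0.5398  0.6522] p [ 0.6416 -0.199   0.0486] grip 0.08476157287074747 F [0.0947 1.0456 0.1166]
```

View pics/w16.png

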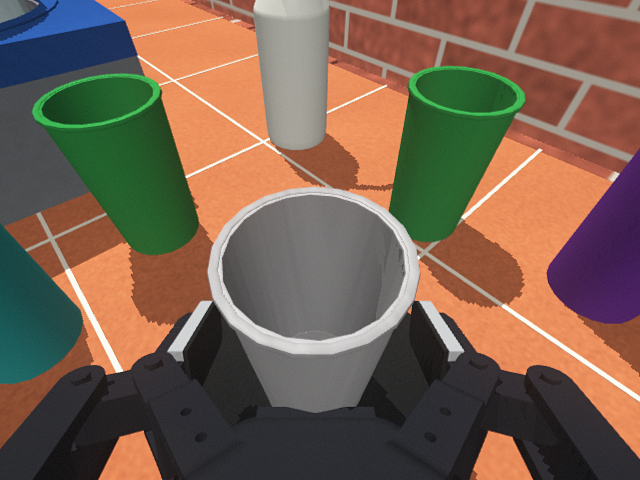

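```bash
cat > p7.py <<'E'
from nx import *
z=Rg[:,2]
def go(q,name,pose,n=12):
    tr,tw,rows=seg(q,pose,n); q=emu(q,rows+[rows[-1]]*6); P=pts(q)
    print(name,"tr",tr,"tw",tw,"\n   q",q,"mg %.2f e %.4f"%(mg(q),np.linalg.norm(err(q,pose[1],pose[0]))),"elb",P[2],"wr",P[3]); return q
if __name__=="__main__":
  for yaw in (0,10,-10):
    print("YAW",yaw)
    q=np.array(qc)
    q=go(q,"retreat",(Rg,s["position"]-.13*z))
    Rd=tilt(yaw,90)
    q=go(q,"up",(tilt(25,55),np.array([.50,-.26,.25])))
    q=go(q,"above",(Rd,np.array([.4466,-.2337,.17])))
    q=go(q,"grasp",(Rd,np.array([.4466,-.2337,.06])))
    q=go(q,"lift",(Rd,np.array([.4466,-.2337,.33])))
    for yw in (yaw,yaw+30):
        Re=tilt(yw,90)
        q2=go(q,"over%d"%yw,(Re,np.array([.5702,.118,.33])))
        q2=go(q2,"place",(Re,np.array([.5702,.118,.23])))
E
python3 p7.py
```

```text
t 14.9 q [ 1.1572  1.1619 -0.7907  1.7224 -0.697   0.5399  0.6522] p [ 0.6416 -0.199   0.0486] grip 0.08506805372053702 F [-0.1917  0.0611 -0.5133]
YAW 0
retreat tr [-0.0005  0.0003 -0.1299] tw [0.0102 0.0349 0.1151] 
   q [ 1.3029  1.0267 -0.7363  1.718  -0.6458  0.7649  0.6088] mg 0.60 e 0.0000 elb [ 0.0756 -0.4623  0.5732] wr [ 0.3736 -0.4913  0.2773]
up tr [ 0.1042 -0.0631 -0.0925] tw [-16.7035 -24.718   15.3543] 
   q [ 1.095   0.3766 -0.5265  2.0096 -0.6472  0.5862  0.0015] mg 0.42 e 0.0000 elb [ 0.0491 -0.2133  0.806 ] wr [ 0.3296 -0.3395  0.5185]
above tr [-0.0764 -0.0464  0.0441] tw [ -7.6343 -34.436   24.2128] 
   q [ 0.356   0.4143  0.0111  1.9758 -0.0066  0.7515 -1.1998] mg 0.45 e 0.0000 elb [ 0.1787 -0.1295  0.8054] wr [ 0.4466 -0.2337  0.4978]
grasp tr [-0.    0.    0.11] tw [ 0. -0.  0.] 
   q [ 0.3626  0.6006  0.0026  2.042  -0.0031  0.499  -1.2033] mg 0.34 e 0.0000 elb [ 0.2586 -0.1613  0.7575] wr [ 0.4466 -0.2337  0.3878]
lift tr [-0.   -0.   -0.27] tw [ 0. -0. -0.] 
   q [ 0.3446  0.2271  0.0243  1.7824 -0.006   1.1321 -1.1999] mg 0.53 e 0.0000 elb [ 0.0914 -0.0956
[... 3534 characters left out ...]
 ] tw [ 0. -0.  0.] 
   q [-0.2234  0.367  -0.1134  1.5845  0.0437  1.1926 -2.0907] mg 0.43 e 0.0000 elb [ 0.2021 -0.0145  0.8132] wr [0.5702 0.118  0.6578]
place tr [0.  0.  0.1] tw [0. 0. 0.] 
   q [-0.2233  0.4562 -0.1145  1.7138  0.0609  0.9751 -2.1058] mg 0.41 e 0.0000 elb [ 0.2441 -0.0049  0.794 ] wr [0.5702 0.118  0.5578]
over20 tr [ 0.0607 -0.3678 -0.    ] tw [  0.  -0. -30.] 
   q [-0.1661  0.3705 -0.1924  1.5812  0.0745  1.1971 -1.5947] mg 0.67 e 0.0000 elb [ 0.2052 -0.0248  0.8115] wr [0.5702 0.118  0.6578]
place tr [-0.   0.   0.1] tw [0. 0. 0.] 
   q [-0.1695  0.4595 -0.1895  1.7107  0.1007  0.9809 -1.6177] mg 0.72 e 0.0000 elb [ 0.2474 -0.0169  0.792 ] wr [0.5702 0.118  0.5578]
```

Call:
apply_moves --commands '[{"travel": [0, 0, -0.015], "twist": [0, 0, 0], "claw": 0.085}, {"travel": [0, 0, -0.04], "twist": [0, 0, 0], "claw": 0.085}, {"travel": [0, 0, -0.075], "twist": [0, 0, 0], "claw": 0.085}, {"travel": [0, 0, -0.11], "twist": [0, 0, 0], "claw": 0.085}, {"travel": [0, 0, -0.13], "twist": [0, 0, 0], "claw": 0.085}, {"travel": [0.02, -0.012, -0.147], "twist": [0, 0, 0], "claw": 0.085}, {"travel": [0.05, -0.03, -0.175], "twist": [-4, -6, 3.5], "claw": 0.085}, {"travel": [0.08, -0.05, -0.2], "twist": [-8, -12, 7.4], "claw": 0.085}, {"travel": [0.104, -0.063, -0.222], "twist": [-12, -18, 11], "claw": 0.085}, {"travel": [0.104, -0.063, -0.222], "twist": [-16.5, -24.5, 15], "claw": 0.085}]'

```text
clock: 15.9
position: [0.4984, -0.2612, 0.2515]
tool_rot: [-3.128, -0.697, 0.507]
force: [1.9, 0.0, -1.7]
grip_width: 0.0847
```

```bash
python3 - <<'E'
from p7 import *
f=bot.grab_frame("wrist");cv2.imwrite("pics/w17.png",f["frame"])
f=bot.grab_frame("top");cv2.imwrite("pics/t17.png",cv2.resize(f["frame"][180:360,280:520],None,fx=3.3,fy=3.3,interpolation=cv2.INTER_CUBIC))
q=go(np.array(qc),"above",(tilt(0,90),np.array([.4466,-.2337,.19])))
E
```

```text
t 15.9 q [ 1.2324  0.4396 -0.6374  1.9925 -0.6927  0.6327  0.1539] p [ 0.4984 -0.2612  0.2515] grip 0.08467414857776663 F [ 1.9032  0.0044 -1.7359]
above tr [-0.0641 -0.0488  0.0273] tw [-10.8367 -38.8831  28.1242] 
   q [ 0.4013  0.3851 -0.0471  1.9552  0.0246  0.8018 -1.2302] mg 0.47 e 0.0000 elb [ 0.1614 -0.1327  0.8106] wr [ 0.4466 -0.2337  0.5178]
```

View pics/w17.png

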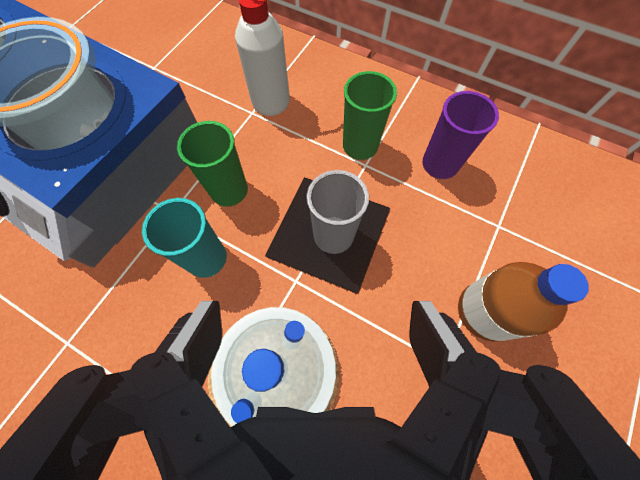

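View pics/t17.png

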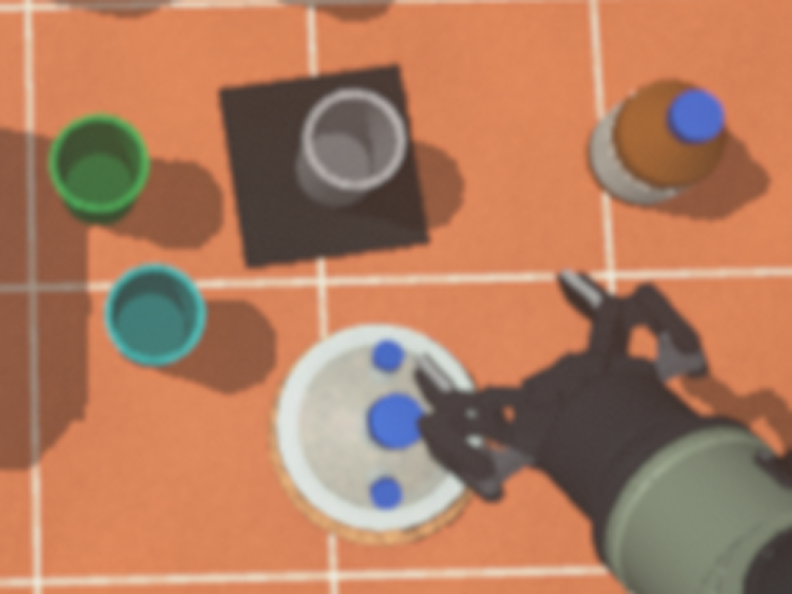

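Call:
apply_moves --commands '[{"travel": [-0.01, -0.008, 0.0], "twist": [-1.8, -6.5, 4.7], "claw": 0.085}, {"travel": [-0.02, -0.016, 0.005], "twist": [-3.6, -13, 9.4], "claw": 0.085}, {"travel": [-0.032, -0.024, 0.01], "twist": [-5.4, -19.4, 14], "claw": 0.085}, {"travel": [-0.043, -0.033, 0.016], "twist": [-7.2, -26, 18.7], "claw": 0.085}, {"travel": [-0.053, -0.041, 0.022], "twist": [-9, -32.4, 23.4], "claw": 0.085}, {"travel": [-0.064, -0.049, 0.027], "twist": [-10.8, -38.9, 28.1], "claw": 0.085}, {"travel": [-0.064, -0.049, 0.027], "twist": [-10.8, -38.9, 28.1], "claw": 0.085}, {"travel": [-0.064, -0.049, 0.027], "twist": [-10.8, -38.9, 28.1], "claw": 0.085}]'

```text
clock: 16.8
position: [0.4489, -0.2311, 0.1877]
tool_rot: [-3.139, 0.002, 0.01]
force: [0.2, -0.5, 0.6]
grip_width: 0.0853
```

```bash
python3 - <<'E'
from p7 import *
print(s["tool_rot"])
f=bot.grab_frame("wrist");cv2.imwrite("pics/w18.png",f["frame"])
W=toolT(s)@f["tool_from_camera"]
for p in [(.4466,-.2337,.102),(.4466,-.2337,.02),(.4466+.069,-.2337,.02),(.4466,-.2337+.069,.02),(.4466,-.2337-.069,.02)]: print(proj(f,p,W))
q=go(np.array(qc),"grasp",(tilt(0,90),np.array([.4466,-.2337,.06])))
E
```

```text
t 16.8 q [ 0.3923  0.3911 -0.0425  1.9534  0.0197  0.8003 -1.2214] p [ 0.4489 -0.2311  0.1877] grip 0.08530461108938193 F [ 0.1849 -0.4894  0.5529]
[-3.1387  0.0018  0.0101]
[318.8684 247.9135]
[318.2746 219.0997]
[319.3206 145.6184]
[247.4363 218.2914]
[389.1021 219.9079]
grasp tr [-0.0021  0.003   0.1276] tw [-0.1642  0.1061  0.5812] 
   q [ 0.3904  0.5999 -0.0344  2.0405  0.0404  0.5019 -1.2442] mg 0.34 e 0.0000 elb [ 0.2548 -0.1687  0.7569] wr [ 0.4466 -0.2337  0.3878]
```

View pics/w18.png

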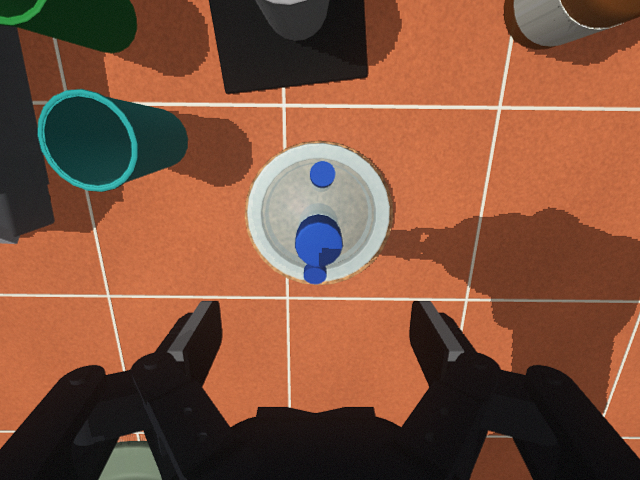

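```bash
python3 - <<'E'
import cv2
a=cv2.imread("pics/w18.png"); cv2.imwrite("pics/w18z.png",cv2.resize(a[130:300,220:420],None,fx=3.5,fy=3.5,interpolation=cv2.INTER_CUBIC))
E
```

```text
(no output)
```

View pics/w18z.png

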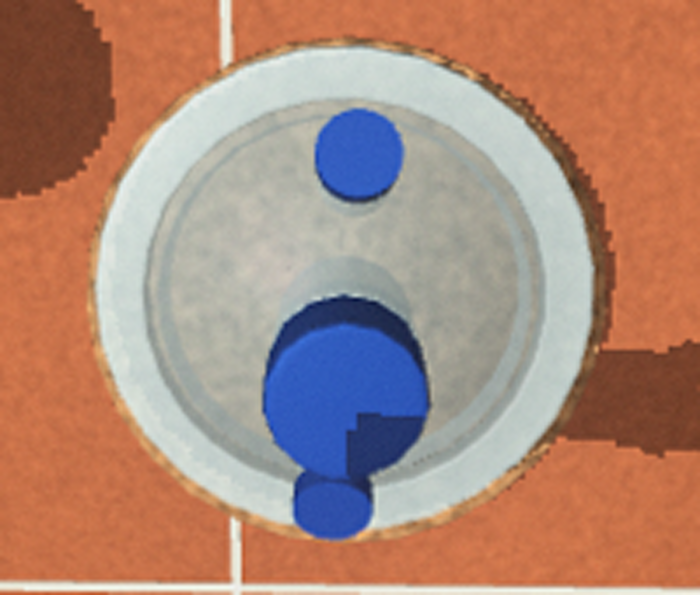

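Call:
apply_moves --commands '[{"travel": [0, 0.0026, 0.02], "twist": [-0.1, 0, 0.5], "claw": 0.085}, {"travel": [0, 0.0026, 0.05], "twist": [-0.1, 0.1, 0.5], "claw": 0.085}, {"travel": [0, 0.0026, 0.08], "twist": [-0.1, 0.1, 0.5], "claw": 0.085}, {"travel": [0, 0.0026, 0.105], "twist": [-0.1, 0.1, 0.5], "claw": 0.085}, {"travel": [0, 0.0026, 0.12], "twist": [-0.1, 0.1, 0.5], "claw": 0.085}, {"travel": [0, 0.0026, 0.1275], "twist": [-0.1, 0.1, 0.5], "claw": 0.085}, {"travel": [0, 0.0026, 0.1275], "twist": [-0.1, 0.1, 0.5], "claw": 0.085}]'

```text
clock: 17.55
position: [0.4471, -0.2352, 0.0603]
tool_rot: [-3.139, -0.002, -0.002]
force: [-0.6, -0.2, 1.4]
grip_width: 0.0849
```

```bash
python3 - <<'E'
from p7 import *
print(s["tool_rot"])
f=bot.grab_frame("wrist");cv2.imwrite("pics/w19.png",f["frame"])
W=toolT(s)@f["tool_from_camera"]
for p in [(.449,-.2337,.102)]: print(proj(f,p,W))
E
```

```text
t 17.55 q [ 0.3966  0.6002 -0.0371  2.0388  0.0378  0.5019 -1.2401] p [ 0.4471 -0.2352  0.0603] grip 0.08492732132401935 F [-0.6498 -0.161   1.3518]
[-3.1394 -0.0022 -0.0021]
[310.3454 355.0581]
```

View pics/w19.png

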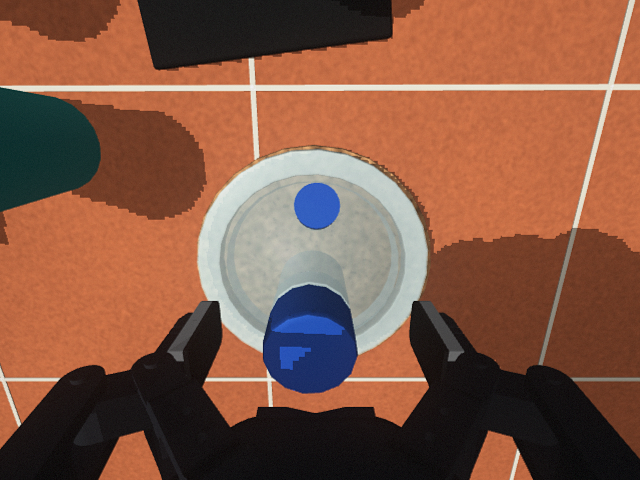

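Call:
apply_moves --commands '[{"travel": [0.002, -0.0015, 0], "twist": [0, 0, 0], "claw": 0.07}, {"travel": [0.002, -0.0015, 0], "twist": [0, 0, 0], "claw": 0.055}, {"travel": [0.002, -0.0015, 0], "twist": [0, 0, 0], "claw": 0.042}, {"travel": [0.002, -0.0015, 0], "twist": [0, 0, 0], "claw": 0.03}, {"travel": [0.002, -0.0015, 0], "twist": [0, 0, 0], "claw": 0.02}, {"travel": [0.002, -0.0015, 0], "twist": [0, 0, 0], "claw": 0.02}, {"travel": [0.002, -0.0015, 0], "twist": [0, 0, 0], "claw": 0.02}]' --force 60

```text
clock: 18.3
position: [0.4503, -0.2331, 0.0614]
tool_rot: [-3.141, -0.003, -0.001]
force: [-2.6, 0.8, 11.5]
grip_width: 0.035
```

```bash
python3 - <<'E'
from p7 import *
print(s["tool_rot"])
f=bot.grab_frame("wrist");cv2.imwrite("pics/w20.png",f["frame"])
W=toolT(s)@f["tool_from_camera"]
for p in [(.449,-.2337,.102)]: print(proj(f,p,W))
E
```

```text
t 18.3 q [ 0.389   0.5996 -0.036   2.035   0.0381  0.5048 -1.246 ] p [ 0.4503 -0.2331  0.0614] grip 0.035004433444098475 F [-2.6003  0.8114 11.4905]
[-3.1408 -0.0033 -0.0011]
[316.1017 360.2789]
```

View pics/w20.png

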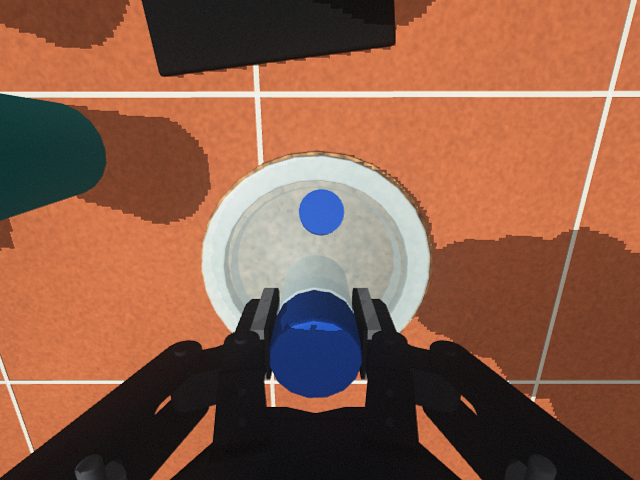

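Call:
apply_moves --commands '[{"travel": [0, 0, -0.005], "twist": [0, 0, 0], "claw": 0.02}, {"travel": [0, 0, -0.015], "twist": [0, 0, 0], "claw": 0.02}, {"travel": [0, 0, -0.035], "twist": [0, 0, 0], "claw": 0.02}, {"travel": [0, 0, -0.065], "twist": [0, 0, 0], "claw": 0.02}, {"travel": [0, 0, -0.095], "twist": [0, 0, 0], "claw": 0.02}, {"travel": [0, 0, -0.125], "twist": [0, 0, 0], "claw": 0.02}, {"travel": [0, 0, -0.155], "twist": [0, 0, 0], "claw": 0.02}, {"travel": [0, 0, -0.185], "twist": [0, 0, 0], "claw": 0.02}, {"travel": [0, 0, -0.21], "twist": [0, 0, 0], "claw": 0.02}, {"travel": [0, 0, -0.225], "twist": [0, 0, 0], "claw": 0.02}]'

```text
clock: 19.35
position: [0.4494, -0.2333, 0.2884]
tool_rot: [-3.141, -0.005, -0.001]
force: [0.3, -0.1, -3.6]
grip_width: 0.0345
```

```bash
python3 - <<'E'
from p7 import *
print(s["tool_rot"])
f=bot.grab_frame("wrist");cv2.imwrite("pics/w21.png",f["frame"])
q=go(np.array(qc),"over",(tilt(0,90),np.array([.5715,.1196,.285])))
E
```

```text
t 19.35 q [ 0.3922  0.2679 -0.0361  1.8383  0.0089  1.0313 -1.2192] p [ 0.4494 -0.2333  0.2884] grip 0.034491302013032105 F [ 0.2756 -0.1012 -3.5681]
[-3.1413 -0.0047 -0.0013]
over tr [ 0.1215 -0.3531  0.0039] tw [-0.0178 -0.268  -0.0729] 
   q [-0.1684  0.4087 -0.1929  1.6406  0.0856  1.1005 -1.9554] mg 0.56 e 0.0000 elb [ 0.2236 -0.0212  0.8036] wr [0.5715 0.1196 0.6128]
```

View pics/w21.png

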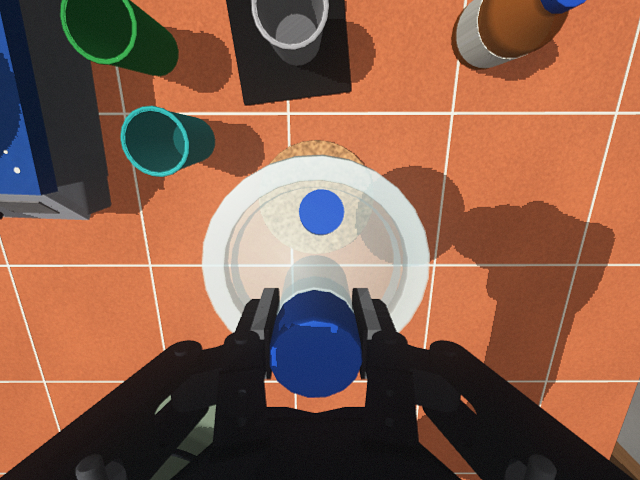

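Call:
apply_moves --commands '[{"travel": [0.004, -0.012, 0], "twist": [0, 0, 0], "claw": 0.02}, {"travel": [0.013, -0.037, 0], "twist": [0, 0, 0], "claw": 0.02}, {"travel": [0.026, -0.075, 0], "twist": [0, 0, 0], "claw": 0.02}, {"travel": [0.04, -0.116, 0], "twist": [0, -0.1, 0], "claw": 0.02}, {"travel": [0.054, -0.157, 0], "twist": [0, -0.1, 0], "claw": 0.02}, {"travel": [0.068, -0.198, 0], "twist": [0, -0.1, 0], "claw": 0.02}, {"travel": [0.082, -0.239, 0], "twist": [0, -0.2, 0], "claw": 0.02}, {"travel": [0.096, -0.28, 0], "twist": [0, -0.2, 0], "claw": 0.02}, {"travel": [0.108, -0.314, 0], "twist": [0, -0.25, 0], "claw": 0.02}, {"travel": [0.117, -0.34, 0], "twist": [0, -0.25, 0], "claw": 0.02}]'

```text
clock: 20.4
position: [0.5663, 0.11, 0.2852]
tool_rot: [-3.14, 0.004, 0.001]
force: [0.5, -0.8, -3.1]
grip_width: 0.0349
```

Call:
apply_moves --commands '[{"travel": [0.003, -0.01, 0], "twist": [0, 0, 0], "claw": 0.02}, {"travel": [0.0045, -0.013, 0], "twist": [0, 0, 0], "claw": 0.02}, {"travel": [0.0045, -0.013, 0.015], "twist": [0, 0, 0], "claw": 0.02}, {"travel": [0.0045, -0.013, 0.03], "twist": [0, 0, 0], "claw": 0.02}, {"travel": [0.0045, -0.013, 0.035], "twist": [0, 0, 0], "claw": 0.02}, {"travel": [0.0045, -0.013, 0.035], "twist": [0, 0, 0], "claw": 0.02}]'

```text
clock: 21.0
position: [0.5709, 0.1187, 0.2509]
tool_rot: [-3.141, 0.003, -0.002]
force: [0.7, 0.6, -2.7]
grip_width: 0.035
```

```bash
python3 - <<'E'
from p7 import *
print(s["tool_rot"])
f=bot.grab_frame("top");cv2.imwrite("pics/t22.png",cv2.resize(f["frame"][190:310,150:310],None,fx=5,fy=5,interpolation=cv2.INTER_CUBIC))
f=bot.grab_frame("side");cv2.imwrite("pics/s22.png",cv2.resize(f["frame"][200:310,230:380],None,fx=5.3,fy=5.3,interpolation=cv2.INTER_CUBIC))
f=bot.grab_frame("wrist");cv2.imwrite("pics/w22.png",f["frame"])
E
```

```text
t 21.0 q [-0.1686  0.4407 -0.1909  1.6829  0.0928  1.0297 -1.9629] p [0.5709 0.1187 0.2509] grip 0.0350081132090854 F [ 0.7101  0.619  -2.7423]
[-3.1411  0.0031 -0.0023]
```

View pics/t22.png

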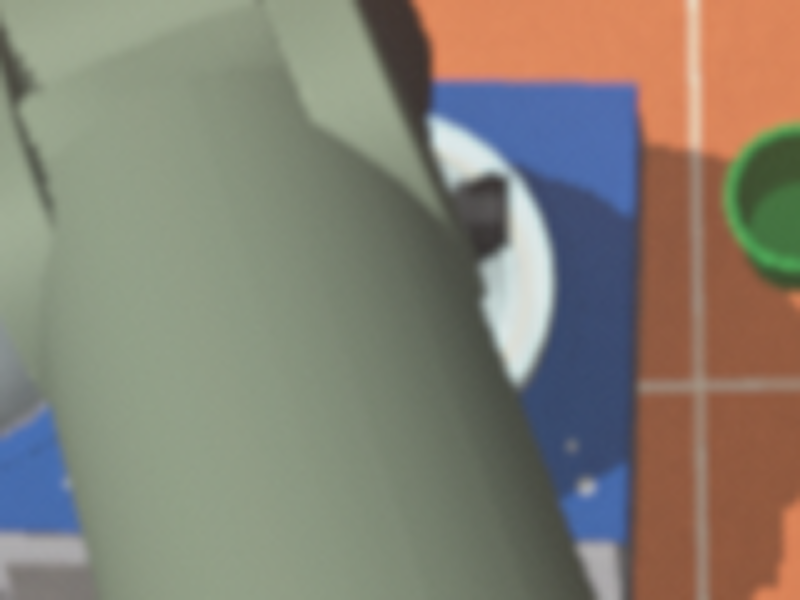

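View pics/s22.png

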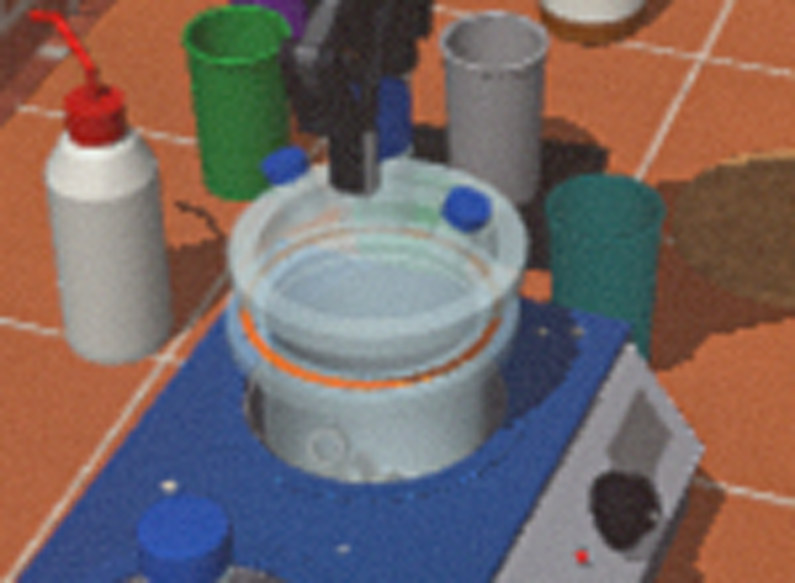

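View pics/w22.png

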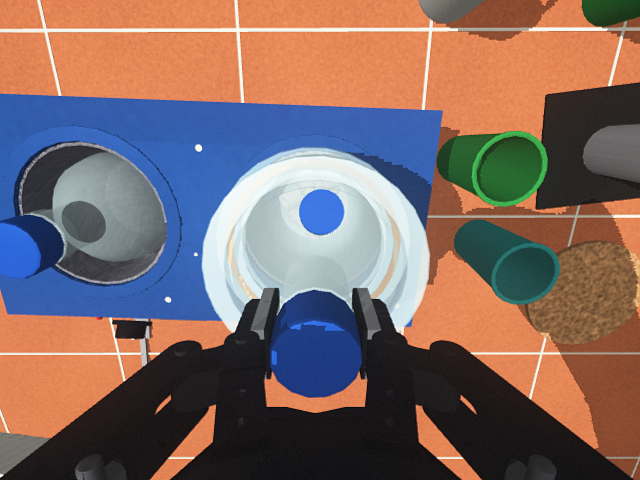

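```bash
python3 - <<'E'
from p7 import *
f=bot.grab_frame("wrist");W=toolT(s)@f["tool_from_camera"]
g=bot.grab_frame("side")
a=f["frame"].copy(); k=4
def circ(img,fr,T,c,r,col,crop,k):
    P=np.array([(proj(fr,(c[0]+r*np.cos(t),c[1]+r*np.sin(t),c[2]),T)-[crop[0],crop[1]]+.5)*k for t in np.linspace(0,2*np.pi,120)])
    cv2.polylines(img,[P.round().astype(np.int32)],True,col,1)
L=s["position"]+[-.0013,-.0006,-.0534]; print("lid",L)
crop=(195,135); A=cv2.resize(a[135:275,195:445],None,fx=3.2,fy=3.2,interpolation=cv2.INTER_CUBIC); cv2.imwrite("pics/w23r.png",A.copy())
circ(A,f,W,(.570,.1195,.175),.069,(0,0,255),crop,3.2); circ(A,f,W,(.570,.1195,.175),.05,(0,0,255),crop,3.2)
circ(A,f,W,(L[0],L[1],L[2]+.012),.069,(0,255,0),crop,3.2)
cv2.imwrite("pics/w23.png",A)
crop=(260,220);B=cv2.resize(g["frame"][220:300,260:340],None,fx=7,fy=7,interpolation=cv2.INTER_CUBIC)
cv2.imwrite("pics/s23r.png",B.copy())
circ(B,g,None,(.570,.1195,.175),.069,(0,0,255),crop,7);circ(B,g,None,(L[0],L[1],L[2]+.012),.069,(0,255,0),crop,7);circ(B,g,None,L,.069,(0,255,0),crop,7)
cv2.imwrite("pics/s23.png",B)
E
```

```text
t 21.15 q [-0.169   0.4396 -0.1913  1.6812  0.0927  1.0302 -1.9629] p [0.5716 0.1194 0.2521] grip 0.03466983717582219 F [-0.1792 -0.1226 -3.5092]
lid [0.5703 0.1188 0.1987]
```

View pics/w23.png

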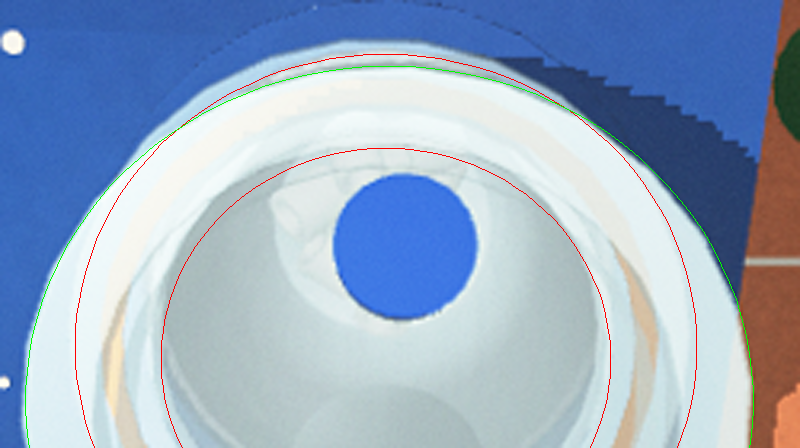

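View pics/s23.png

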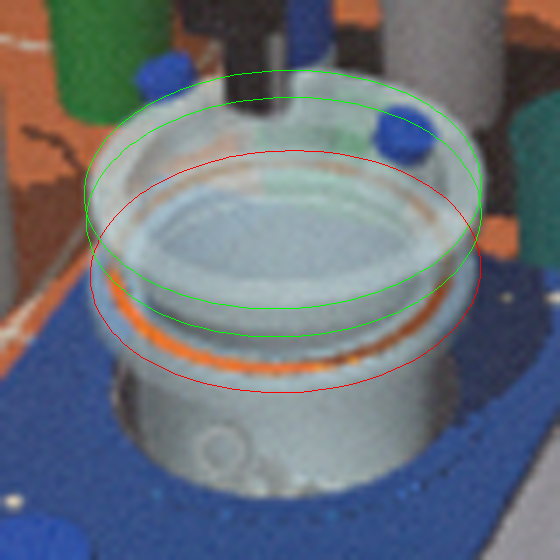

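View pics/w23r.png

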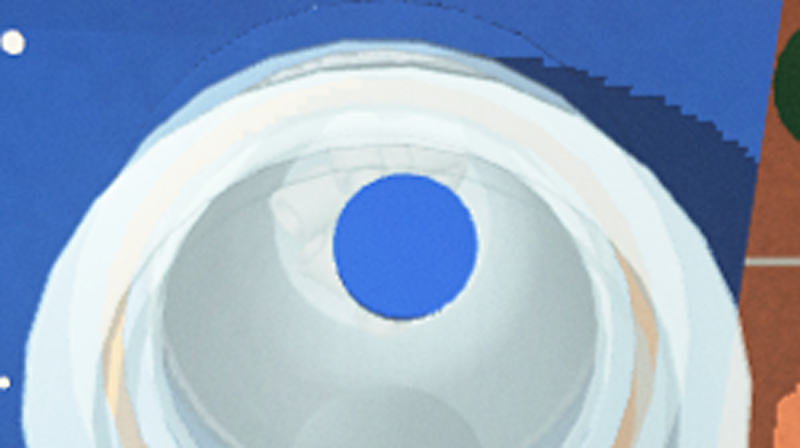

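```bash
cat > ring.py <<'E'
from h import *
from workcell import bot
from scipy.optimize import least_squares
s=bot.observe()
fs={n:bot.grab_frame(n) for n in ("top","side","wrist")}
def tp(p,r): 
    T=np.eye(4);T[:3,:3]=R.from_euler('xyz',r).as_matrix();T[:3,3]=p;return T@fs["wrist"]["tool_from_camera"]
def ringpts(img,box):
    x0,y0,x1,y1=box; c=cv2.cvtColor(img[y0:y1,x0:x1],cv2.COLOR_BGR2HSV)
    m=((c[...,0]<16)&(c[...,1]>90)&(c[...,2]>120)).astype(np.uint8)
    return m
jobs=[("top","pics/top0.png",(185,205,268,290),fs["top"]["pose"]),
("side","pics/side0.png",(270,238,332,275),fs["side"]["pose"]),
("wrist","pics/w6.png",(0,160,145,256),tp([0.6406,-0.1981,0.2809],[3.135,-1.046,0.835])),
("wrist","pics/w14.png",(0,160,145,256),tp([0.6417,-0.1988,0.279],[-3.133,-1.047,0.822]))]
for n,fn,box,T in jobs:
    img=cv2.imread(fn); m=ringpts(img,box); f=fs[n]
    # keep pixels near predicted ring
    v,u=np.nonzero(m); P=np.array([onz(f,a+box[0],b+box[1],.175,T)[:2] for a,b in zip(u,v)])
    d=np.hypot(P[:,0]-.570,P[:,1]-.1195); k=(d>.045)&(d<.072); P=P[k]
    w=least_squares(lambda c:np.hypot(P[:,0]-c[0],P[:,1]-c[1])-c[2],[.57,.12,.06],loss="soft_l1",f_scale=.002)
    ang=np.degrees(np.arctan2(P[:,1]-w.x[1],P[:,0]-w.x[0])); h=np.histogram(ang,8,(-180,180))[0]
    print(n,fn,len(P),w.x,"rms",np.sqrt(np.mean(w.fun**2)),h)
E
python3 ring.py
```

```text
top pics/top0.png 432 [0.5718 0.1201 0.0587] rms 0.0013999221728056407 [61 60 62 51 47 44 47 60]
side pics/side0.png 256 [0.5722 0.1172 0.0595] rms 0.0036975254694306173 [38 28 29 36 28 32 33 32]
wrist pics/w6.png 420 [0.5717 0.1209 0.0591] rms 0.001840491237170191 [48 92 60 25 32 44 69 50]
wrist pics/w14.png 367 [0.5718 0.1206 0.0591] rms 0.0017272911306117837 [43 70 51 29 27 42 62 43]
```

Call:
apply_moves --commands '[{"travel": [0.0015, -0.0017, 0], "twist": [0, -0.2, 0], "claw": 0.02}, {"travel": [0.0015, -0.0017, 0.005], "twist": [0, -0.3, 0], "claw": 0.02}, {"travel": [0.0015, -0.0017, 0.01], "twist": [0, -0.3, 0], "claw": 0.02}, {"travel": [0.0015, -0.0017, 0.015], "twist": [0, -0.3, 0], "claw": 0.02}, {"travel": [0.0015, -0.0017, 0.018], "twist": [0, -0.3, 0], "claw": 0.02}, {"travel": [0.0015, -0.0017, 0.019], "twist": [0, -0.3, 0], "claw": 0.02}, {"travel": [0.0015, -0.0017, 0.019], "twist": [0, -0.3, 0], "claw": 0.02}]'

```text
clock: 22.1
position: [0.5728, 0.1213, 0.2323]
tool_rot: [-3.141, 0.007, -0.001]
force: [0.4, -0.3, -3.8]
grip_width: 0.0349
```

```bash
python3 - <<'E'
from p7 import *
print(s["tool_rot"])
f=bot.grab_frame("wrist");cv2.imwrite("pics/w24.png",cv2.resize(f["frame"][135:345,195:445],None,fx=2.8,fy=2.8))
g=bot.grab_frame("side");cv2.imwrite("pics/s24.png",cv2.resize(g["frame"][215:305,250:350],None,fx=6,fy=6,interpolation=cv2.INTER_CUBIC))
print(bot.observe()["position"])
E
```

```text
t 22.1 q [-0.1723  0.4656 -0.1904  1.6942  0.0972  0.9977 -1.9683] p [0.5728 0.1213 0.2323] grip 0.03492507035324196 F [ 0.4045 -0.2678 -3.7751]
[-3.1405  0.0072 -0.0013]
[0.5729 0.1213 0.2326]
```

View pics/w24.png

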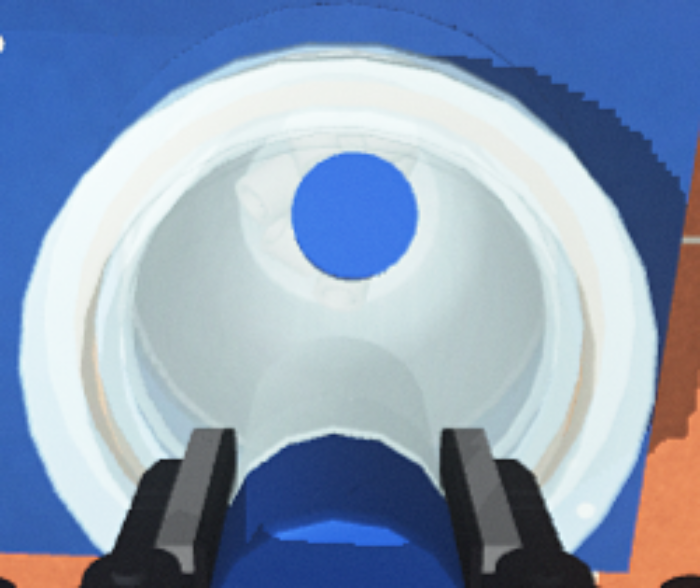

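View pics/s24.png

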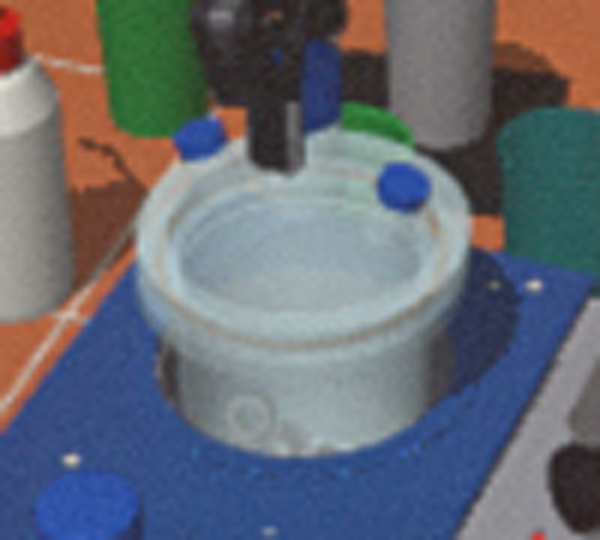

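Call:
apply_moves --commands '[{"travel": [0, 0, 0], "twist": [0, 0.3, 0], "claw": 0.02}, {"travel": [0, 0, 0.001], "twist": [0, 0.6, 0], "claw": 0.02}, {"travel": [0, 0, 0.002], "twist": [0, 0.6, 0], "claw": 0.02}, {"travel": [0, 0, 0.003], "twist": [0, 0.6, 0], "claw": 0.02}, {"travel": [0, 0, 0.0035], "twist": [0, 0.6, 0], "claw": 0.02}, {"travel": [0, 0, 0.0035], "twist": [0, 0.6, 0], "claw": 0.02}]'

```text
clock: 22.8
position: [0.5727, 0.1213, 0.2288]
tool_rot: [-3.14, -0.003, -0.001]
force: [-0.1, 0.6, -2.4]
grip_width: 0.035
```

Call:
apply_moves --commands '[{"travel": [0, 0, 0.0005], "twist": [0, 0, 0], "claw": 0.02}, {"travel": [0, 0, 0.001], "twist": [0, 0, 0], "claw": 0.02}, {"travel": [0, 0, 0.001], "twist": [0, 0, 0], "claw": 0.02}]'

```text
clock: 23.1
position: [0.5729, 0.1214, 0.2284]
tool_rot: [-3.14, -0.004, -0.001]
force: [-2.9, -0.5, 4.7]
grip_width: 0.035
```

Call:
apply_moves --commands '[{"travel": [0, 0, 0], "twist": [0, 0, 0], "claw": 0.038}, {"travel": [0, 0, 0], "twist": [0, 0, 0], "claw": 0.042}, {"travel": [0, 0, 0], "twist": [0, 0, 0], "claw": 0.05}, {"travel": [0, 0, 0], "twist": [0, 0, 0], "claw": 0.065}, {"travel": [0, 0, 0], "twist": [0, 0, 0], "claw": 0.08}, {"travel": [0, 0, 0], "twist": [0, 0, 0], "claw": 0.08}]'

```text
clock: 23.7
position: [0.5728, 0.1213, 0.2279]
tool_rot: [-3.14, -0.004, -0.001]
force: [0.1, -0.9, -0.6]
grip_width: 0.0799
```

```bash
python3 - <<'E'
from p7 import *
f=bot.grab_frame("wrist");cv2.imwrite("pics/w25.png",f["frame"])
E
```

```text
t 23.7 q [-0.1743  0.4648 -0.1893  1.7079  0.1023  0.9748 -1.9733] p [0.5728 0.1213 0.2279] grip 0.07988637746210031 F [ 0.1197 -0.857  -0.5579]
```

View pics/w25.png

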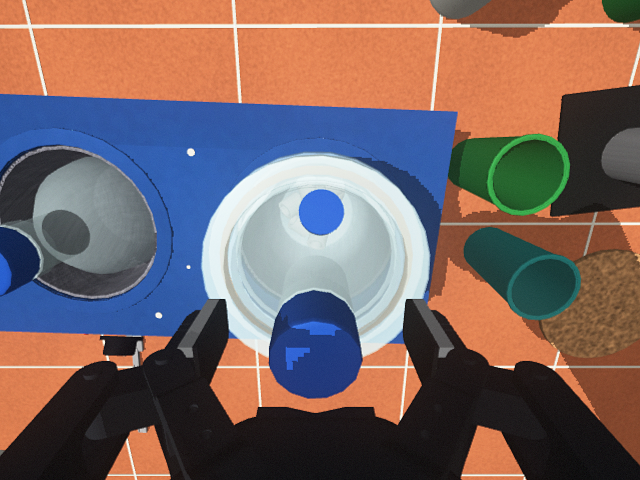

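Call:
apply_moves --commands '[{"travel": [0, 0, -0.01], "twist": [0, 0, 0], "claw": 0.08}, {"travel": [0, 0, -0.03], "twist": [0, 0, 0], "claw": 0.08}, {"travel": [0, 0, -0.06], "twist": [0, 0, 0], "claw": 0.08}, {"travel": [0, 0, -0.1], "twist": [0, 0, 0], "claw": 0.08}, {"travel": [0, 0, -0.14], "twist": [0, 0, 0], "claw": 0.08}, {"travel": [-0.02, 0.04, -0.15], "twist": [0, 0, 0], "claw": 0.08}, {"travel": [-0.04, 0.085, -0.15], "twist": [0, 0, 0], "claw": 0.08}, {"travel": [-0.06, 0.13, -0.15], "twist": [0, 0, 0], "claw": 0.08}, {"travel": [-0.08, 0.175, -0.15], "twist": [0, 0, 0], "claw": 0.08}, {"travel": [-0.1, 0.22, -0.15], "twist": [0, 0, 0], "claw": 0.08}]'

```text
clock: 24.75
position: [0.4708, -0.1003, 0.3783]
tool_rot: [-3.14, -0.005, -0.001]
force: [1.3, -0.9, 0.3]
grip_width: 0.0797
```

Call:
apply_moves --commands '[{"travel": [-0.01, 0.045, 0], "twist": [0, 0, 0], "claw": 0.08}, {"travel": [-0.02, 0.09, 0], "twist": [0, 0, 0], "claw": 0.08}, {"travel": [-0.03, 0.135, 0], "twist": [0, 0, 0], "claw": 0.08}, {"travel": [-0.04, 0.18, 0], "twist": [0, 0, 0], "claw": 0.08}, {"travel": [-0.04, 0.18, 0], "twist": [0, 0, 0], "claw": 0.08}, {"travel": [-0.04, 0.18, 0], "twist": [0, 0, 0], "claw": 0.08}]'

```text
clock: 25.35
position: [0.4314, -0.2792, 0.3775]
tool_rot: [-3.14, -0.004, -0.003]
force: [0.6, 1.5, -0.4]
grip_width: 0.0804
```

```bash
python3 - <<'E'
from p7 import *
f=bot.grab_frame("top");cv2.imwrite("pics/t26f.png",f["frame"]);cv2.imwrite("pics/t26.png",cv2.resize(f["frame"][195:335,80:290],None,fx=3.8,fy=3.8,interpolation=cv2.INTER_CUBIC))
g=bot.grab_frame("side");cv2.imwrite("pics/s26f.png",g["frame"]);cv2.imwrite("pics/s26.png",cv2.resize(g["frame"][215:305,250:350],None,fx=6,fy=6,interpolation=cv2.INTER_CUBIC))
def circ(img,fr,c,r,col,crop,k):
    P=np.array([(proj(fr,(c[0]+r*np.cos(t),c[1]+r*np.sin(t),c[2]))-[crop[0],crop[1]]+.5)*k for t in np.linspace(0,2*np.pi,120)])
    cv2.polylines(img,[P.round().astype(np.int32)],True,col,1)
A=cv2.resize(f["frame"][195:300,170:280],None,fx=5.5,fy=5.5,interpolation=cv2.INTER_CUBIC)
circ(A,f,(.5718,.1205,.187),.069,(0,0,255),(170,195),5.5); circ(A,f,(.5718,.1205,.269),.018,(0,255,255),(170,195),5.5); circ(A,f,(.5718,.1205,.163),.069,(0,255,0),(170,195),5.5)
cv2.imwrite("pics/t26o.png",A)
E
```

```text
t 25.35 q [ 0.4114  0.2095  0.0602  1.6848 -0.0162  1.2448 -1.0983] p [ 0.4314 -0.2792  0.3775] grip 0.08038486445558997 F [ 0.566   1.4791 -0.3936]
```

View pics/t26f.png

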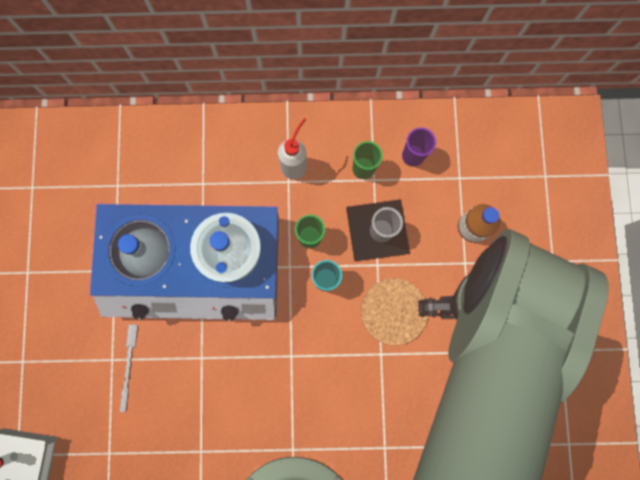

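View pics/t26o.png

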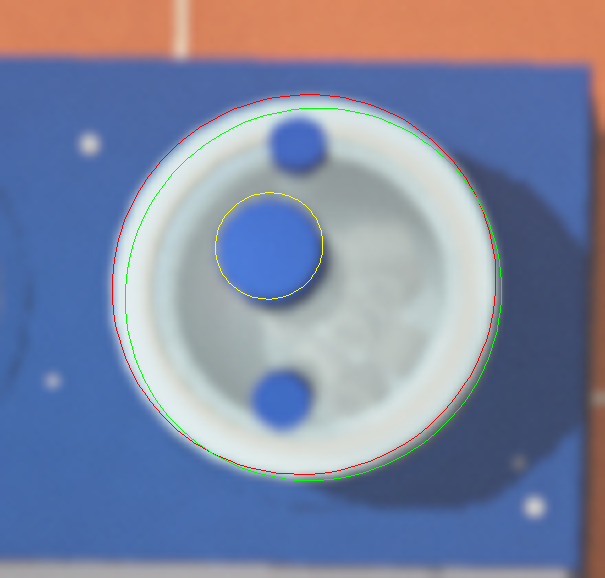

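View pics/s26.png

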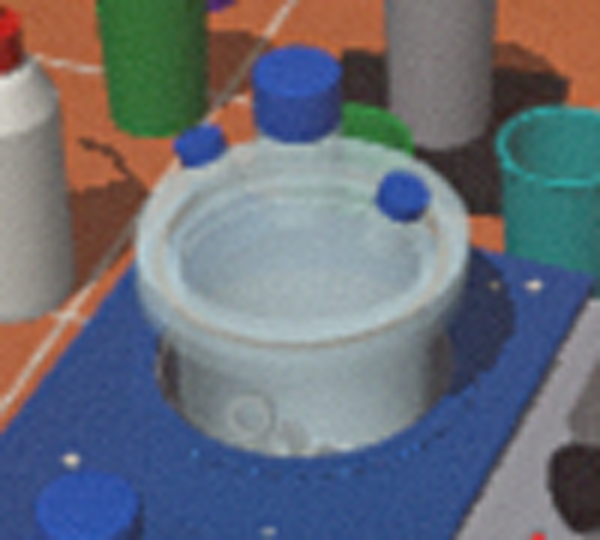

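```bash
python3 - <<'E'
from workcell import bot
s=bot.observe(); print(s["clock"],s["qd"],s["force"])
print(bot.job_done())
E
```

```text
25.45 [-0.0097394  -0.00035613 -0.00295949  0.00107013  0.00138126 -0.00288775
  0.00091181] [-0.12802972  0.67647441  0.16003194]
the job is handed in; nothing more can be done
None
```

The job is done and handed in at 25.5 s of the 67 s allowed; no verdict was reported.

- **Rings:** I gripped the beaker from the side, carried it over the vessel and tipped it to 120°. The wrist and side pictures taken after the pour show the beaker empty. The rings show in the vessel and none outside, but I did not count all eight there.
- **Beaker:** It was lowered onto the mat until the tool felt about 5 N and then let go. The last top picture shows it upright on the mat, about 9 mm from the middle.
- **Lid:** I gripped it by the middle neck and set it on the flange, stopping when contact showed about 8 N more than before. In the last top picture its outline and stopper lie within about 1–2 mm of where a centred lid would be. In the side picture it looks level and flush.
- **Disagreements:** The vessel's position was (0.572, 0.1205) from the O-ring in the top and wrist pictures. The side picture gave y about 3 mm smaller, with a poorer fit, so I used the other two. The wrist camera put the lid about 2.5 mm farther out in x than the top camera, and I used the wrist value for the grasp.
- **Other objects:** In the last top picture the bottles, flask, spatula and coloured beakers stand where they started, and the arm is clear of everything.

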